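Close down the machines bench

ROBOT

A 7-joint arm with a two-finger parallel gripper is mounted at the origin on the work surface. World frame = base frame: x ahead of the robot, y to its left, z up, the work surface at z = 0. Lengths are in m, angles in rad, forces in N, time in s.
With the tool pointing down it reaches from about 0.4 to 0.85 m from the base axis. Payload 10.4 kg.
Tool frame: the origin (TCP) lies between the finger pads; the fingertips stand 11 mm ahead of it and the grasp point (between the pads) lies 8 mm behind it (r.tcp_to_tips is the distance from the TCP to the fingertips, in m); z points along the fingers, y is the line along which they close (so a half turn about z gives the same grasp; the last joint's range is limited). The gripper opens to 87 mm and grips with 3 to 60 N. Pads are 19 mm wide; open, the fingers measure 117 mm over their backs; the gripper's body (75 mm by 190 mm) begins 51 mm behind the grasp point.
Start: joints at [-1.241, 0.332, -0.065, 1.46, 0.022, 1.35, -0.088], TCP at [0.216, 0.587, 0.234] pointing down, gripper open.
Joint ranges: [-2.6, 2.6], [-0.5, 2.12], [-1.47, 1.34], [0.16, 2.42], [-1.27, 4.41], [0.06, 2.06], [-2.6, 2.6]. Speed limits (rad/s): [2.22, 2.22, 2.79, 2.79, 3.14, 3.14, 3.14].

INTERFACE

Orientations are given as a unit quaternion [x, y, z, w].
In Python, from bench import r gives the robot as it stands. The module is installed in compiled form; this text tells all that it offers.
- The arm moves only by the shell command python3 -m crank 'ROWS' [FORCE]. ROWS is JSON, a list of rows, each an object of numbers: "claw": the closure, from -1 (fully open) to 1 (shut); "dx", "dy", "dz": the shift along the tool's x, y, z each as a share of 3 cm, from -1 to 1; "ax", "ay", "az": the turn, a rotation vector about the tool's x, y, z each as a share of 6 degrees, from -1 to 1. A call has 1 to 8 rows; each row shifts and turns the commanded pose from where the row before left it, along the tool's axes as they then stand; what a row does not reach is not made up. A row lasts 1/12 s, in which the tool goes at most 41.7 mm and 7.16 degrees, less where a joint would pass 70% of its speed; a pose out of reach is approached as far as the arm can. A call with a number of a shift or a turn outside -1 to 1 is refused whole. A call with a gripper value outside its range is refused whole. The fingers move at their own pace and stop on an object; FORCE is the grip in N (left out, the last holds). Time passes only in rows, so rows that do not move let the fingers close. It gives the time, the measured TCP pose, the force, the opening and the grip force at its end, in the units of the state.
- r.read_state(): the state, without advancing time (a new reading comes with each control period).
- r.camera(name): name is "side" or "top"; returns a dict with "color" (480x640x3 uint8, red, green, blue), "mtx" (3x3 intrinsics, pixels), "R" (3x3) and "t" (3): a world point X has camera coordinates R X + t. Camera axes: x right, y down, z forward; pixel columns grow to the right and rows downward; lengths in m; the calibration is good to about 2 mm. A picture is of the moment at which its call begins. There is no depth.
- r.close_job(): hands the job in; it is judged then, once.
The state is a dict: "time": time; "joint_positions": joint angles; "joint_vel": joint speeds; "joint_torque": joint torques, N m; "ee_pos": TCP position; "eef_rot": TCP orientation; "ft_force": force on the tool from outside, world axes, zero at the start; "torque": the same for the moment, N m; "width": finger opening in m; "grip_force": force on a finger pad.
Only numpy, scipy, OpenCV 4.12 (cv2) and the standard library are available. Lean on these libraries where they do the work, as an engineer would, in place of code of your own. Each camera call takes 0.05 s, during which the arm holds its last target. There are 200 camera calls.

TASK

Close down this training bench after the lesson: first push the console's supply lever over to off, then, with the supply off, turn the peak pointer's knob counter-clockwise back to its zero stop. Hang every ear defender standing on the bench over the horizontal rail by its headband, one cup on each side of the bar, hanging freely and still; leave the other things on the bench where they are.

Things in the scene. Friction and masses are not known exactly. Their poses are not given: they have to be found in the camera images.
- muff_a: ear defender, rigid, 0.24 kg, one of four alike (3 or 4 present; absent: None), 56 (x) x 154 (y) x 152 mm high. It stands on two grey cups, each 56 (x) x 36 (y) x 62 mm high, centred at y = +-55 mm, 62 mm clear between them. A black band arches from cup to cup in the yz plane, with a black crown pad on top to grasp (see muff_a_crown). Origin: underside, midway between cups; z up; both ways round are equal
- muff_a_crown (a point): centre of the flat underside of muff_a's crown pad, 122 mm above its origin, axes as the body's. The pad is 24 mm (x) x 52 mm (y) x 30 mm high, from 122 to 152 mm: grasp it from above across its 24 mm, fingertips above its underside as the bar passes right under it along x. Beside the pad the band slopes down, from y = +-20 mm, z = 127 mm to y = +-61 mm, z = 93 mm. None if absent
- muff_b: ear defender, exactly like muff_a (same sizes and frame); None if absent
- muff_b_crown (a point): centre of the flat underside of muff_b's crown pad, 122 mm above its origin; axes as the body's; None if absent
- muff_c: ear defender, exactly like muff_a (same sizes and frame); None if absent
- muff_c_crown (a point): centre of the flat underside of muff_c's crown pad, 122 mm above its origin; axes as the body's; None if absent
- muff_d: ear defender, exactly like muff_a (same sizes and frame); None if absent
- muff_d_crown (a point): centre of the flat underside of muff_d's crown pad, 122 mm above its origin; axes as the body's; None if absent
- rail_mid (a point): middle of the axis of a level steel bar 16 mm thick, 130 mm above the bench (its top at 138 mm); y along the bar, z up. Posts 18 mm thick, 135 mm high at y = +-225 mm, on feet 90 (x) x 36 (y) x 8 mm; the bar is clear between them. A hung ear defender has its crown pad's underside resting on the bar, one cup on each side, cups 16 mm above the bench
- console: grey meter console, a fixed box 280 mm (x) x 140 mm (y) x 60 mm high; origin at the centre of its underside. On its top stand the supply switch at x = -70 mm and the peak meter at x = +70 mm, both at y = 0
- supply (a joint): supply switch, a toggle lever swinging in the console's xz plane that stays where it is left: 1.0 rad = on, leaning 0.5 rad to the console's +x (towards the meter); 0 = off, leaning 0.5 rad to -x. It starts at 0.85 to 1.0 and moves with a push of a few newtons at its tip: push it over to -x as far as it goes
- supply_tip (a point): the tip of the supply switch's lever; centre of the black ball (26 mm diameter) on its 10 mm rod, 70 mm from the pivot, which lies 82 mm above the bench; the block under it is 70 (x) x 50 (y) mm, up to 85 mm above the bench
- peak (a joint): angle of the peak pointer and its reset knob, rad: 0 = zero stop (needle towards the console's -x), growing clockwise seen from above, up to 3.0; starts at 1.2 to 2.7. Turn it counter-clockwise seen from above to bring it back to the stop. Friction (0.04 N m) holds it where it is left; no spring
- peak_grip (a point): on the vertical axis of the peak knob, mid-height of its grip, 86 mm above the bench: an upright black bar 46 mm long, 12 mm thick, from 74 to 98 mm above the bench. This point's axes turn with the knob: the bar lies along its x, the needle points to its -x, z up. The level dial under it is 124 mm across, on the console's top (60 mm)
- contactor: loose motor contactor, 70 x 45 x 72 mm; a bystander, leave it where it is
- multimeter: loose hand multimeter lying flat, 150 x 75 x 32 mm; a bystander, leave it where it is
- lampholder: loose lamp in a white holder, 60 mm diameter, 84 mm high; a bystander, leave it where it is
- screwdriver: loose screwdriver lying down, 170 mm long; a bystander, leave it where it is
- specs: loose safety spectacles, 135 mm wide, 38 mm high; a bystander, leave it where it is
- pencup: loose black pen cup, 72 mm diameter, 95 mm high; a bystander, leave it where it is
- terminal: loose white terminal strip, 75 x 22 x 24 mm; a bystander, leave it where it is
Things that resemble listed ones, but are neither listed nor needed, are in the scene too. What is shaped like the muff_b but red is not meant. Leave any yellow look-alike of the muff_a alone.

How it is judged:
On the way, in this order (a step that is already met when the one before it is completed fails the run):
1. the supply lever is over at off (value of joint supply below 0.12 rad), for 0.2 s.
2. the peak pointer is back at its zero stop, with the supply off (value of joint supply below 0.12 rad and value of joint peak below 0.08 rad), for 0.2 s.
At the end, for the whole second after the job is handed in: Supply within 0.12 rad of off, peak within 0.08 rad of zero; each ear defender's crown underside 3 to 18 mm above the bar's axis, within 22 mm of it sideways and 200 mm of its middle, arch across the bar within 0.5 rad, tilt under 0.35 rad, slower than 50 mm/s (all of step 2 and z of muff_a_crown in the frame of rail_mid between 0.003 and 0.018 m and x of muff_a_crown in the frame of rail_mid between -0.022 and 0.022 m and y of muff_a_crown in the frame of rail_mid between -0.2 and 0.2 m and angle between each of muff_a, muff_b, muff_c, muff_d's own z axis and vertical below 0.35 rad and angle between the x axis of each of muff_a, muff_b, muff_c, muff_d and the y axis of rail_mid, either way round below 0.5 rad and linear speed of each of muff_a, muff_b, muff_c, muff_d below 0.05 m/s and z of muff_b_crown in the frame of rail_mid between 0.003 and 0.018 m and x of muff_b_crown in the frame of rail_mid between -0.022 and 0.022 m and y of muff_b_crown in the frame of rail_mid between -0.2 and 0.2 m and z of muff_c_crown in the frame of rail_mid between 0.003 and 0.018 m and x of muff_c_crown in the frame of rail_mid between -0.022 and 0.022 m and y of muff_c_crown in the frame of rail_mid between -0.2 and 0.2 m and z of muff_d_crown in the frame of rail_mid between 0.003 and 0.018 m and x of muff_d_crown in the frame of rail_mid between -0.022 and 0.022 m and y of muff_d_crown in the frame of rail_mid between -0.2 and 0.2 m); the robot touches nothing.
It fails at once if a bystander (contactor, multimeter, lamp, screwdriver, spectacles, pen cup or terminal strip) is moved by more than 60 mm (distance of any of contactor, multimeter, lampholder, screwdriver, specs, pencup, terminal from where it was at the start of the episode above 0.06 m).
Of muff_a, muff_b, muff_c, muff_d only 3 to 4 are there at a start; the rules pass over those that are not, and their reading is None.
At some moment in a run one of muff_a, muff_b, muff_c, muff_d may be knocked a few centimetres aside while the robot is not near it.
It also fails if it takes over 208 s, if anything falls off the work surface, if the arm or the gripper's body presses on something with over 40 N, if the wrist force passes 120 N, or if a joint passes its speed limit or range.

## Working session

There is one attempt and no reset: what is moved stays moved. The work goes in short steps, Python scripts to look and compute and a shell command to move; the robot and the scene stay as the last step left them, time stands still between calls to the robot, and variables do not carry over. Pictures are saved under pics/ and viewed, at most 14 in all, crops included, and the job is handed in when it is done.

```bash
mkdir -p pics; cat > h.py <<'E'
import numpy as np,cv2
from bench import r
from scipy.spatial.transform import Rotation as Ro
def snap(n,f=None):
    c=r.camera(n)
    if f: cv2.imwrite('pics/'+f,c['color'][:,:,::-1])
    return c
def ray(c,u,v):
    d=c['R'].T@np.linalg.inv(c['mtx'])@np.array([u,v,1.]); o=-c['R'].T@c['t']; return o,d/np.linalg.norm(d)
def onz(c,u,v,z):
    o,d=ray(c,u,v); return o+d*(z-o[2])/d[2]
def proj(c,X):
    p=c['mtx']@(c['R']@np.array(X)+c['t']); return p[:2]/p[2]
E
python3 - <<'E'
from h import *
for n in('top','side'):
    c=snap(n,n+'0.png'); print(n,(-c['R'].T@c['t']).round(3),c['R'].round(2).tolist(),c['mtx'].round(0).tolist())
s=r.read_state();print(s['time'],s['ee_pos'],Ro.from_quat(s['eef_rot']).as_matrix().round(3).tolist(),s['width'])
E
```

```text
top [0.234 0.028 1.501] [[0.02, -1.0, -0.02], [-0.98, -0.01, -0.18], [0.18, 0.02, -0.98]] [[565.0, 0.0, 314.0], [0.0, 565.0, 241.0], [0.0, 0.0, 1.0]]
side [ 0.237 -0.909  0.879] [[0.97, -0.26, 0.0], [-0.16, -0.6, -0.78], [0.2, 0.75, -0.62]] [[446.0, 0.0, 324.0], [0.0, 446.0, 241.0], [0.0, 0.0, 1.0]]
0.1 [0.2158202  0.58620557 0.23282695] [[-0.938, 0.345, -0.0], [0.345, 0.938, -0.001], [-0.0, -0.001, -1.0]] 0.08680204923276574
```

View pics/top0.png

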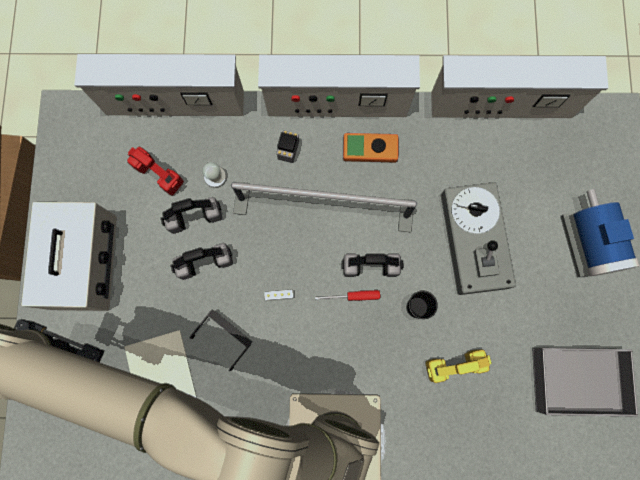

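View pics/side0.png

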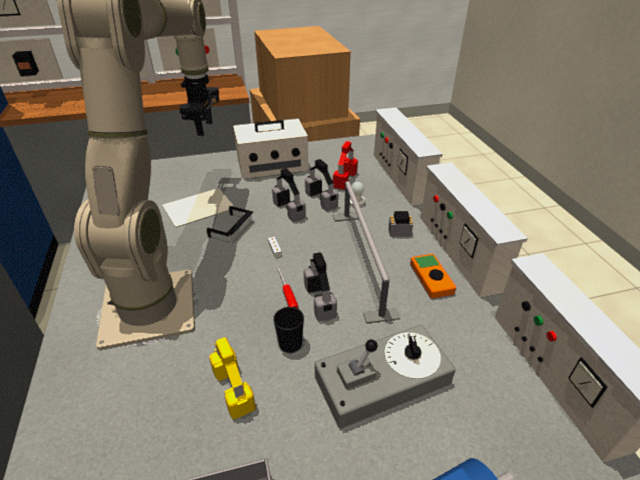

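The top view shows three grey-cupped muffs: (192,213), (202,260) and (372,263). The red one at (153,168) and the yellow one at (458,366) are look-alikes to leave. The console is at (480,238) with its lever ball at (492,245) and knob at (476,209). The rail runs from (236,186) to (413,205). One enlarged montage should confirm this.

```bash
python3 - <<'E'
from h import *
t=cv2.imread('pics/top0.png');s=cv2.imread('pics/side0.png')
def cr(i,x,y,w,h,W,H):
    return cv2.resize(i[y:y+h,x:x+w],(W,H),interpolation=cv2.INTER_CUBIC)
M=np.zeros((600,800,3),np.uint8)
M[:300,:400]=cr(t,150,190,100,75+15,400,300)[:300] if 0 else cr(t,150,190,120,90,400,300)
M[:300,400:]=cr(t,430,180,120,90+30-30,400,300)
M[300:,:400]=cr(s,260,150,160,120,400,300)
M[300:,400:]=cr(s,300,320,160,120,400,300)
cv2.imwrite('pics/m1.png',M)
E
```

```text
(no output)
```

View pics/m1.png

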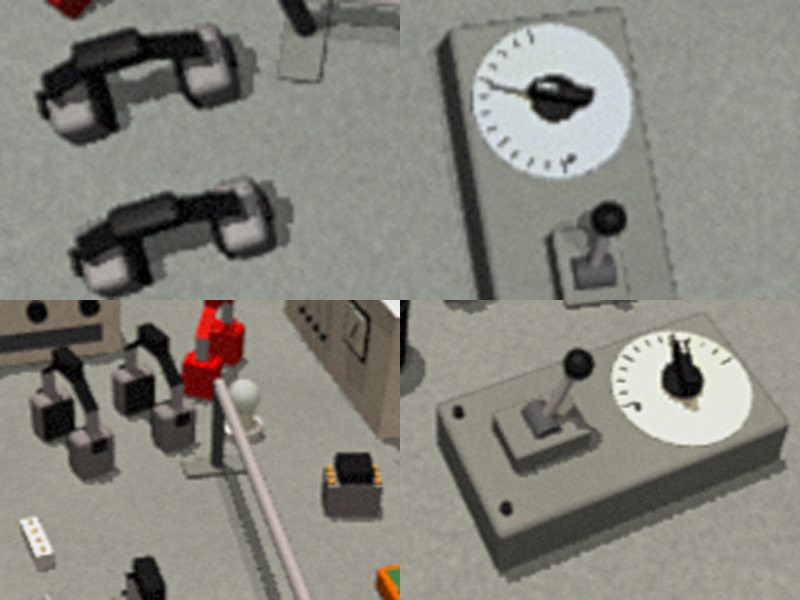

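The crop confirms two grey-cupped muffs with black pads, plus the knob with its needle pointing to image left. The lever ball is at top (492.4,245.4) and side (371.6,345.2). Next I compute positions and enlarge the muffs.

```bash
cat >> h.py <<'E'
def tri(a,pa,b,pb):
    o1,d1=ray(a,*pa);o2,d2=ray(b,*pb)
    s=np.linalg.lstsq(np.c_[d1,-d2],o2-o1,rcond=None)[0]
    p,q=o1+d1*s[0],o2+d2*s[1]; return (p+q)/2,np.linalg.norm(p-q)
E
python3 - <<'E'
from h import *
t=snap('top');s=snap('side')
print('ball',tri(t,(492.4,245.4),s,(371.6,345.2)))
print('dial',onz(t,475.6,210,.062),onz(s,300+281*.4,320+87*.4,.062))
print('rail',onz(t,236,186,.13),onz(t,413,205,.13))
print('A',tri(t,(182.4,204.1),s,(320,166)),'B',tri(t,(192.9,254.5),s,(287.2,174.8)))
for n,c in(('t',t),('s',s)):
    for X in([0.4,0,0],[.6,.3,0]): print(n,X,proj(c,X).round(1))
def cr(c,x,y,w,h,W,H): return cv2.resize(c['color'][y:y+h,x:x+w,::-1],(W,H),interpolation=cv2.INTER_CUBIC)
M=np.zeros((600,800,3),np.uint8)
M[:300,:400]=cr(t,160,190,72,54,400,300)
M[:300,400:]=cr(t,166,236,72,54,400,300)
M[300:,:400]=cr(t,336,236,72,54,400,300)
M[300:,400:]=cr(t,440,190,72,54,400,300)
cv2.imwrite('pics/m2.png',M)
# console top corners mask: dial white blob
hsv=cv2.cvtColor(t['color'],cv2.COLOR_RGB2HSV)
g=cv2.cvtColor(t['color'],cv2.COLOR_RGB2GRAY)
# rail line: bright low-sat between
sub=g[170:225,220:430]
m=(sub>150).astype(np.uint8);ys,xs=np.nonzero(m);print('railpix',len(xs),np.polyfit(xs+220,ys+170,1) if len(xs) else 0)
E
```

```text
ball (array([ 0.48229715, -0.37545684,  0.14344599]), np.float64(0.0030342041853470532))
dial [ 0.58862737 -0.35982339  0.062     ] [ 0.5900693  -0.36469024  0.062     ]
rail [0.62755385 0.25667809 0.13      ] [ 0.58299699 -0.18705338  0.13      ]
A (array([0.57625335, 0.38895322, 0.13328359]), np.float64(0.004095763331391806)) B (array([0.45239744, 0.35471152, 0.13563171]), np.float64(0.00355132231175092))
t [0.4, 0, 0] [336.2 283. ]
t [0.6, 0.3, 0] [227.2 208.8]
s [0.4, 0, 0] [295.3 280.4]
s [0.6, 0.3, 0] [333.8 211.6]
railpix 1600 [7.71443881e-02 1.72379653e+02]
```

View pics/m2.png

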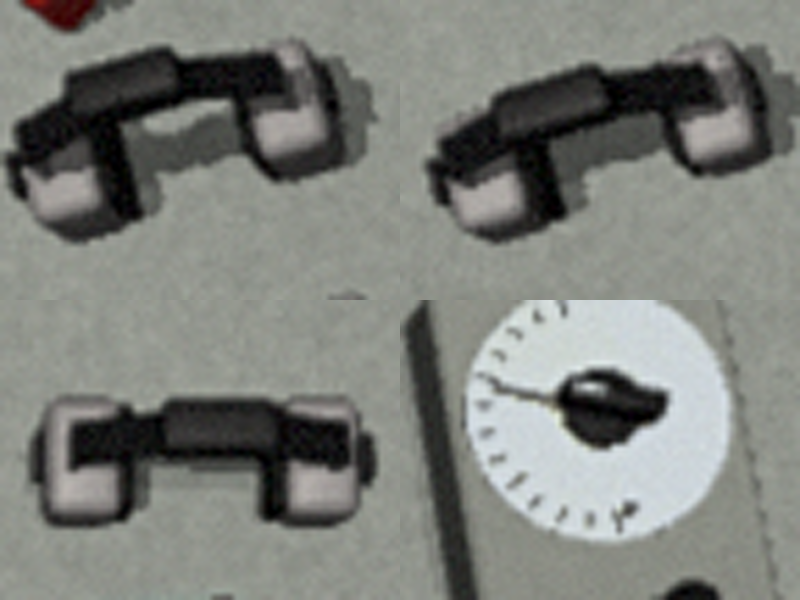

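The crop confirms the three grey muffs (red and yellow excluded). Pad centres are A (182,204.8), B (193,254.4) and C (375.6,259). The knob is at (476.9,208.9) with its needle tip at (456.2,205.3). Next, the geometry.

```bash
python3 - <<'E'
from h import *
t=snap('top');s=snap('side')
for n,p,l,q in(('A',(182,204.8),(172.6,225.1),(212.2,211.6)),('B',(193,254.4),(182.2,272),(223.6,260.3)),('C',(375.6,259),(351.3,273),(394,273.4))):
    a,b=onz(t,*l,.062),onz(t,*q,.062); d=b-a
    print(n,onz(t,*p,.137).round(4),'arch dir deg',np.degrees(np.arctan2(d[1],d[0])).round(1),np.linalg.norm(d).round(3))
def ang(p,q,z):
    d=onz(t,*q,z)-onz(t,*p,z);return np.degrees(np.arctan2(d[1],d[0])).round(1)
print('console x', ang((464,292),(447,188),.06),ang((515,288),(494,183),.06))
print('needle',ang((475.6,210),(456.2,205.3),.064),'knob',onz(t,476.9,208.9,.086))
g=cv2.cvtColor(t['color'],cv2.COLOR_RGB2GRAY)
# white dial blob
m=(g>200).astype(np.uint8)
for c in cv2.findContours(m,0,2)[0]:
    (x,y),(a,b),_=cv2.minAreaRect(c)
    if 440<x<510 and 180<y<240 and a>20: print('dial ell',cv2.fitEllipse(cv2.convexHull(c)), onz(t,*cv2.fitEllipse(cv2.convexHull(c))[0],.062))
# rail columns
P=[]
for u in range(250,405,5):
    v0=186+(u-236)*19/177
    col=g[int(v0)-9:int(v0)+10,u].astype(int); i=np.where(col>145)[0]
    if len(i)>3:P.append((u,int(v0)-9+i.mean(),len(i)))
P=np.array(P);print(len(P),P[::6].round(1).tolist());k=np.polyfit(P[:,0],P[:,1],1);print(k)
for u in(250,325,400):print(onz(t,u,np.polyval(k,u),.131).round(4))
E
```

```text
A [0.5756 0.3887 0.137 ] arch dir deg -69.9 0.109
B [0.4506 0.3543 0.137 ] arch dir deg -73.2 0.11
C [ 0.4449 -0.093   0.137 ] arch dir deg -89.8 0.109
console x 7.4 8.5
needle 76.4 knob [ 0.58564864 -0.3567669   0.086     ]
dial ell ((475.1905517578125, 209.80963134765625), (44.36772918701172, 46.943458557128906), 115.95476531982422) [ 0.58912513 -0.35878262  0.062     ]
31 [[250.0, 183.2, 8.0], [280.0, 186.8, 6.0], [310.0, 188.9, 9.0], [340.0, 193.5, 6.0], [370.0, 195.4, 9.0], [400.0, 198.9, 9.0]]
[1.05577157e-01 1.57356344e+02]
[0.6335 0.2214 0.131 ]
[0.6148 0.0323 0.131 ]
[ 0.5963 -0.1548  0.131 ]
```

```bash
python3 -m crank '[{"az":-1,"dz":-0.5,"claw":1},{"az":-1,"dz":-0.5,"claw":1},{"az":-1,"dz":-0.5,"claw":1},{"az":-0.37,"dx":-1,"claw":1},{"dx":-1,"claw":1},{"dx":-1,"claw":1},{"dx":-1,"dy":-1,"claw":1},{"dx":-1,"dy":-1,"claw":1}]' 20
```

```text
invalid input at $[0]: expected keys claw, dx, dy, dz, ax, ay, az
```

```bash
cat >> h.py <<'E'
def todo(X,yt=None):
    "shift (units of 3cm, tool axes now) and turn (units of 6deg about tool z) to target"
    s=r.read_state();R=Ro.from_quat(s['eef_rot']).as_matrix();y=np.degrees(np.arctan2(R[1,1],R[0,1]))
    print('t %.1f pos'%s['time'],np.round(s['ee_pos'],4),'yt %.1f'%y,'w %.4f grip %.1f'%(s['width'],s['grip_force']),'F',np.round(s['ft_force'],1),'q',np.round(s['joint_positions'],2))
    if X is not None: print('  shift',np.round(R.T@(np.array(X)-s['ee_pos'])/.03,2),end=' ')
    if yt is not None: d=(yt-y+180)%360-180; print('az',round(-d/6,2),end='')
    print()
E
Z='"ax":0,"ay":0'
python3 -m crank '[{"az":1,"ax":0,"ay":0,"dx":0,"dy":0,"dz":-0.5,"claw":1},{"az":1,"ax":0,"ay":0,"dx":-1,"dy":0,"dz":-0.5,"claw":1},{"az":1,"ax":0,"ay":0,"dx":-1,"dy":0,"dz":-0.5,"claw":1},{"az":1,"ax":0,"ay":0,"dx":-1,"dy":0,"dz":0,"claw":1},{"az":1,"ax":0,"ay":0,"dx":-1,"dy":0,"dz":0,"claw":1},{"az":1,"ax":0,"ay":0,"dx":-1,"dy":0,"dz":0,"claw":1},{"az":1,"ax":0,"ay":0,"dx":-1,"dy":0,"dz":0,"claw":1},{"az":1,"ax":0,"ay":0,"dx":-1,"dy":0,"dz":0,"claw":1}]' 20
python3 - <<'E'
from h import *
todo((.55,0,.28),8)
t=snap('top');g=cv2.cvtColor(t['color'],cv2.COLOR_RGB2GRAY)
for u in(260,325,390): print(u,int(180),g[180:212,u].tolist())
E
```

```text
time: 0.97
ee_pos: [0.3643, 0.442, 0.2784]
eef_rot: [0.563, 0.826, 0.0, 0.0]
ft_force: [0.4, -0.4, 0.3]
width: 0.0414
grip_force: 0.0
t 1.0 pos [0.3643 0.442  0.2784] yt 21.5 w 0.0414 grip 0.0 F [ 0.4 -0.4  0.3] q [-1.08  0.19  0.14  1.54 -0.03  1.41 -0.56]
  shift [-15.98   0.37  -0.05] az 2.24
260 180 [149, 147, 148, 145, 138, 138, 163, 195, 196, 161, 129, 123, 100, 87, 86, 92, 88, 90, 120, 121, 126, 127, 127, 138, 148, 140, 142, 144, 145, 149, 141, 139]
325 180 [156, 149, 146, 143, 149, 146, 144, 151, 145, 149, 149, 140, 147, 172, 206, 182, 153, 120, 119, 99, 90, 90, 92, 94, 78, 113, 130, 130, 124, 134, 147, 145]
390 180 [145, 151, 146, 143, 146, 144, 144, 149, 152, 145, 152, 151, 147, 146, 145, 146, 151, 151, 129, 151, 176, 204, 179, 145, 116, 136, 111, 91, 89, 89, 93, 80]
```

```bash

python3 -m crank '[{"az":1,"ax":0,"ay":0,"dx":-1,"dy":0,"dz":0,"claw":1},{"az":1,"ax":0,"ay":0,"dx":-1,"dy":0,"dz":0,"claw":1},{"az":0.24,"ax":0,"ay":0,"dx":-1,"dy":0.3,"dz":0,"claw":1},{"az":0,"ax":0,"ay":0,"dx":-1,"dy":0.5,"dz":0,"claw":1},{"az":0,"ax":0,"ay":0,"dx":-1,"dy":0.3,"dz":0,"claw":1},{"az":0,"ax":0,"ay":0,"dx":-1,"dy":0,"dz":0,"claw":1},{"az":0,"ax":0,"ay":0,"dx":-1,"dy":0,"dz":0,"claw":1},{"az":0,"ax":0,"ay":0,"dx":-1,"dy":0,"dz":0,"claw":1}]' 20
python3 -m crank '[{"az":0,"ax":0,"ay":0,"dx":-1,"dy":0,"dz":0,"claw":1},{"az":0,"ax":0,"ay":0,"dx":-1,"dy":0,"dz":0,"claw":1},{"az":0,"ax":0,"ay":0,"dx":-1,"dy":0.3,"dz":0,"claw":1},{"az":0,"ax":0,"ay":0,"dx":-1,"dy":0.3,"dz":0,"claw":1},{"az":0,"ax":0,"ay":0,"dx":-1,"dy":0.3,"dz":0,"claw":1},{"az":0,"ax":0,"ay":0,"dx":-1,"dy":0,"dz":0,"claw":1},{"az":0,"ax":0,"ay":0,"dx":-1,"dy":0,"dz":0,"claw":1},{"az":0,"ax":0,"ay":0,"dx":-1,"dy":0,"dz":0,"claw":1}]' 20 >/dev/null
python3 - <<'E'
from h import *
todo((.5266,-.3666,.143),8)
t=snap('top')
a,m,b=[onz(t,u,v,.13) for u,v in((260,188.7),(325,195.8),(390,202.2))];print(a,m,b)
d=b-a;print(np.degrees(np.arctan2(d[1],d[0])))
E
```

```text
time: 1.68
ee_pos: [0.442, 0.2122, 0.2786]
eef_rot: [0.654, 0.757, 0.0, -0.0]
ft_force: [0.2, 0.2, 1.6]
width: 0.0006
grip_force: 0.0
t 2.4 pos [ 0.5036 -0.0213  0.2787] yt 8.4 w 0.0006 grip 0.0 F [ 1.  -0.2 -0.6] q [-0.62  0.02  0.59  1.73 -0.01  1.39  0.12]
  shift [-11.5   -0.92   4.52] az 0.06
[0.62112377 0.19583915 0.13      ] [0.60437175 0.03214731 0.13      ] [ 0.58957372 -0.13003311  0.13      ]
-95.52998284887546
```

```bash

python3 -m crank '[{"az":0,"ax":0,"ay":0,"dx":-1,"dy":0,"dz":0,"claw":1},{"az":0,"ax":0,"ay":0,"dx":-1,"dy":0,"dz":0,"claw":1},{"az":0,"ax":0,"ay":0,"dx":-1,"dy":0,"dz":0,"claw":1},{"az":0,"ax":0,"ay":0,"dx":-1,"dy":-0.3,"dz":0,"claw":1},{"az":0,"ax":0,"ay":0,"dx":-1,"dy":-0.3,"dz":0,"claw":1},{"az":0,"ax":0,"ay":0,"dx":-1,"dy":-0.3,"dz":0,"claw":1},{"az":0,"ax":0,"ay":0,"dx":-1,"dy":0,"dz":0,"claw":1},{"az":0,"ax":0,"ay":0,"dx":-1,"dy":0,"dz":0,"claw":1}]' >/dev/null
python3 -m crank '[{"az":0,"ax":0,"ay":0,"dx":-1,"dy":0,"dz":0,"claw":1},{"az":0,"ax":0,"ay":0,"dx":-1,"dy":0,"dz":0,"claw":1},{"az":0,"ax":0,"ay":0,"dx":-1,"dy":0,"dz":0,"claw":1},{"az":0,"ax":0,"ay":0,"dx":-0.5,"dy":0,"dz":0,"claw":1},{"az":0,"ax":0,"ay":0,"dx":0,"dy":0,"dz":0,"claw":1},{"az":0,"ax":0,"ay":0,"dx":0,"dy":0,"dz":0,"claw":1}]' >/dev/null
python3 - <<'E'
from h import *
todo((.5266,-.3666,.143),8)
snap('side','s1.png')
E
```

```text
t 3.6 pos [ 0.5267 -0.3657  0.278 ] yt 8.3 w 0.0008 grip 0.0 F [0.8 1.2 0.2] q [-0.04  0.43  0.81  1.38 -0.31  1.46  0.9 ]
  shift [-0.03 -0.    4.5 ] az 0.05
```

View pics/s1.png

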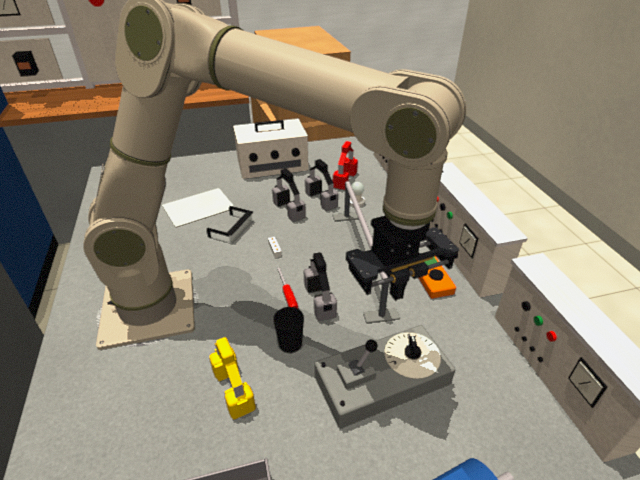

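The side view shows the gripper above the console between lever (371,346) and knob (413,346). Only three grey muffs are present. Now descend and push.

```bash

python3 -m crank '[{"az":0,"ax":0,"ay":0,"dx":0,"dy":0,"dz":1,"claw":1},{"az":0,"ax":0,"ay":0,"dx":0,"dy":0,"dz":1,"claw":1},{"az":0,"ax":0,"ay":0,"dx":0,"dy":0,"dz":1,"claw":1},{"az":0,"ax":0,"ay":0,"dx":0,"dy":0,"dz":0.8,"claw":1},{"az":0,"ax":0,"ay":0,"dx":0,"dy":0,"dz":0.7,"claw":1},{"az":0,"ax":0,"ay":0,"dx":0,"dy":0,"dz":0,"claw":1},{"az":0,"ax":0,"ay":0,"dx":0,"dy":0,"dz":0,"claw":1}]'
python3 -m crank '[{"az":0,"ax":0,"ay":0,"dx":0,"dy":-0.4,"dz":0,"claw":1},{"az":0,"ax":0,"ay":0,"dx":0,"dy":-0.4,"dz":0,"claw":1},{"az":0,"ax":0,"ay":0,"dx":0,"dy":-0.4,"dz":0,"claw":1},{"az":0,"ax":0,"ay":0,"dx":0,"dy":-0.4,"dz":0,"claw":1},{"az":0,"ax":0,"ay":0,"dx":0,"dy":-0.4,"dz":0,"claw":1},{"az":0,"ax":0,"ay":0,"dx":0,"dy":-0.4,"dz":0,"claw":1}]'
python3 -m crank '[{"az":0,"ax":0,"ay":0,"dx":0,"dy":-0.3,"dz":0,"claw":1},{"az":0,"ax":0,"ay":0,"dx":0,"dy":0,"dz":0,"claw":1},{"az":0,"ax":0,"ay":0,"dx":0,"dy":0,"dz":0,"claw":1}]'
```

```text
time: 4.2
ee_pos: [0.5272, -0.3636, 0.1435]
eef_rot: [0.653, 0.757, 0.0, -0.001]
ft_force: [0.0, -0.6, 0.0]
width: 0.0004
grip_force: 0.0
time: 4.7
ee_pos: [0.4545, -0.3759, 0.144]
eef_rot: [0.654, 0.757, 0.0, 0.0]
ft_force: [2.0, 0.7, 0.3]
width: 0.0001
grip_force: 0.6
time: 4.95
ee_pos: [0.4462, -0.377, 0.1435]
eef_rot: [0.654, 0.756, 0.0, -0.0]
ft_force: [0.9, 0.2, 0.4]
width: 0.0007
grip_force: 0.0
```

```bash

python3 -m crank '[{"az":0,"ax":0,"ay":0,"dx":0,"dy":-0.2,"dz":0,"claw":1},{"az":0,"ax":0,"ay":0,"dx":0,"dy":-0.2,"dz":0,"claw":1},{"az":0,"ax":0,"ay":0,"dx":0,"dy":0,"dz":0,"claw":1}]'
python3 - <<'E'
from h import *
t=snap('top');s=snap('side')
M=np.zeros((300,800,3),np.uint8)
M[:,:400]=cv2.resize(t['color'][170:302,430:606,::-1],(400,300)); M[:,400:]=cv2.resize(s['color'][310:430,300:460,::-1],(400,300))
cv2.imwrite('pics/m3.png',M)
E
```

```text
time: 5.2
ee_pos: [0.439, -0.3774, 0.1437]
eef_rot: [0.652, 0.758, 0.002, 0.003]
ft_force: [17.2, -1.9, -9.3]
width: 0.0003
grip_force: 8.0
```

View pics/m3.png

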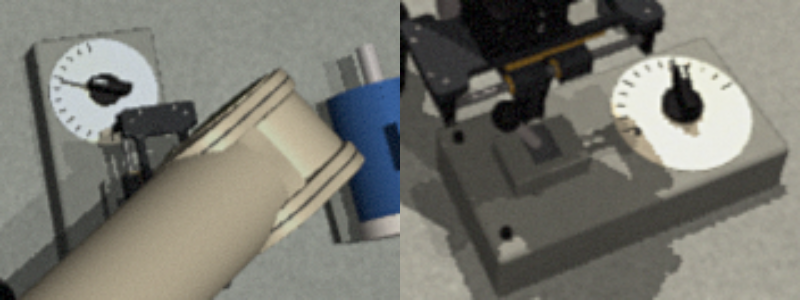

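The ball is over to console −x at its stop (17 N). Back off and go to the knob.

```bash

python3 -m crank '[{"az":0,"ax":0,"ay":0,"dx":0,"dy":0.5,"dz":0,"claw":1},{"az":0,"ax":0,"ay":0,"dx":0,"dy":0.5,"dz":-1,"claw":0},{"az":1,"ax":0,"ay":0,"dx":0,"dy":1,"dz":-1,"claw":0},{"az":1,"ax":0,"ay":0,"dx":0,"dy":1,"dz":0,"claw":0},{"az":1,"ax":0,"ay":0,"dx":0,"dy":1,"dz":0,"claw":0},{"az":0.6,"ax":0,"ay":0,"dx":0,"dy":0.5,"dz":0,"claw":0},{"az":0,"ax":0,"ay":0,"dx":0,"dy":0,"dz":0,"claw":0},{"az":0,"ax":0,"ay":0,"dx":0,"dy":0,"dz":0,"claw":0}]'
python3 - <<'E'
from h import *
todo((.588,-.358,.089),-13.6)
E
```

```text
time: 5.97
ee_pos: [0.5684, -0.3733, 0.2021]
eef_rot: [0.783, 0.621, -0.001, -0.0]
ft_force: [-0.3, -0.6, 0.2]
width: 0.0385
grip_force: 0.0
t 6.0 pos [ 0.5684 -0.3733  0.2021] yt -13.2 w 0.0385 grip 0.0 F [-0.3 -0.6  0.2] q [-0.04  0.59  0.84  1.37 -0.43  1.37  0.57]
  shift [0.65 0.53 3.77] az 0.07
```

```bash

python3 -m crank '[{"az":0,"ax":0,"ay":0,"dx":0.65,"dy":0.53,"dz":0,"claw":-0.2},{"az":0,"ax":0,"ay":0,"dx":0,"dy":0,"dz":1,"claw":-0.2},{"az":0,"ax":0,"ay":0,"dx":0,"dy":0,"dz":1,"claw":-0.2},{"az":0,"ax":0,"ay":0,"dx":0,"dy":0,"dz":1,"claw":-0.2},{"az":0,"ax":0,"ay":0,"dx":0,"dy":0,"dz":0.75,"claw":-0.2},{"az":0,"ax":0,"ay":0,"dx":0,"dy":0,"dz":0,"claw":-0.2}]'
python3 -m crank '[{"az":0,"ax":0,"ay":0,"dx":0,"dy":0,"dz":0,"claw":1},{"az":0,"ax":0,"ay":0,"dx":0,"dy":0,"dz":0,"claw":1},{"az":0,"ax":0,"ay":0,"dx":0,"dy":0,"dz":0,"claw":1},{"az":0,"ax":0,"ay":0,"dx":0,"dy":0,"dz":0,"claw":1},{"az":0,"ax":0,"ay":0,"dx":0,"dy":0,"dz":0,"claw":1}]' 15
python3 - <<'E'
from h import *
todo((.588,-.358,.089),-13.6)
E
```

```text
time: 6.47
ee_pos: [0.585, -0.3566, 0.0857]
eef_rot: [0.784, 0.621, -0.002, -0.003]
ft_force: [-0.5, -0.5, 0.1]
width: 0.052
grip_force: 0.0
time: 6.88
ee_pos: [0.5888, -0.3583, 0.0918]
eef_rot: [0.784, 0.621, 0.0, 0.001]
ft_force: [-0.2, -0.0, -0.4]
width: 0.0266
grip_force: 0.0
t 6.9 pos [ 0.5888 -0.3583  0.0918] yt -13.2 w 0.0266 grip 0.0 F [-0.2 -0.  -0.4] q [-0.04  0.69  0.78  1.46 -0.5   1.19  0.58]
  shift [ 0.   -0.03  0.09] az 0.06
```

```bash

python3 -m crank '[{"az":0,"ax":0,"ay":0,"dx":0,"dy":0,"dz":0,"claw":1},{"az":0,"ax":0,"ay":0,"dx":0,"dy":0,"dz":0,"claw":1},{"az":0,"ax":0,"ay":0,"dx":0,"dy":0,"dz":0,"claw":1},{"az":0,"ax":0,"ay":0,"dx":0,"dy":0,"dz":0,"claw":1},{"az":0,"ax":0,"ay":0,"dx":0,"dy":0,"dz":0,"claw":1}]' 15
python3 -m crank '[{"az":-1,"ax":0,"ay":0,"dx":0,"dy":0,"dz":0,"claw":1},{"az":-1,"ax":0,"ay":0,"dx":0,"dy":0,"dz":0,"claw":1},{"az":-1,"ax":0,"ay":0,"dx":0,"dy":0,"dz":0,"claw":1},{"az":-1,"ax":0,"ay":0,"dx":0,"dy":0,"dz":0,"claw":1},{"az":-1,"ax":0,"ay":0,"dx":0,"dy":0,"dz":0,"claw":1},{"az":-1,"ax":0,"ay":0,"dx":0,"dy":0,"dz":0,"claw":1},{"az":-1,"ax":0,"ay":0,"dx":0,"dy":0,"dz":0,"claw":1},{"az":-1,"ax":0,"ay":0,"dx":0,"dy":0,"dz":0,"claw":1}]'
python3 -m crank '[{"az":-1,"ax":0,"ay":0,"dx":0,"dy":0,"dz":0,"claw":1},{"az":-1,"ax":0,"ay":0,"dx":0,"dy":0,"dz":0,"claw":1},{"az":0,"ax":0,"ay":0,"dx":0,"dy":0,"dz":0,"claw":1}]'
python3 - <<'E'
from h import *
todo((.588,-.358,.089),-13.6)
E
```

```text
time: 7.3
ee_pos: [0.5908, -0.3586, 0.0912]
eef_rot: [0.784, 0.621, 0.001, 0.003]
ft_force: [10.6, -5.4, -4.1]
width: 0.012
grip_force: 15.0
time: 7.97
ee_pos: [0.5889, -0.359, 0.0912]
eef_rot: [0.462, 0.887, -0.0, 0.001]
ft_force: [1.6, -3.9, -0.4]
width: 0.012
grip_force: 15.0
time: 8.22
ee_pos: [0.5885, -0.3594, 0.0912]
eef_rot: [0.367, 0.93, -0.001, 0.001]
ft_force: [2.0, -4.3, 0.6]
width: 0.0116
grip_force: 15.0
t 8.2 pos [ 0.5885 -0.3594  0.0912] yt 47.0 w 0.0116 grip 15.0 F [ 2.  -4.3  0.6] q [ 0.1   0.63  0.56  1.46 -0.35  1.16  1.53]
  shift [0.04 0.02 0.07] az 10.1
```

```bash

python3 -m crank '[{"az":-1,"ax":0,"ay":0,"dx":0,"dy":0,"dz":0,"claw":1},{"az":-1,"ax":0,"ay":0,"dx":0,"dy":0,"dz":0,"claw":1},{"az":-1,"ax":0,"ay":0,"dx":0,"dy":0,"dz":0,"claw":1},{"az":-1,"ax":0,"ay":0,"dx":0,"dy":0,"dz":0,"claw":1},{"az":-1,"ax":0,"ay":0,"dx":0,"dy":0,"dz":0,"claw":1},{"az":-1,"ax":0,"ay":0,"dx":0,"dy":0,"dz":0,"claw":1},{"az":-1,"ax":0,"ay":0,"dx":0,"dy":0,"dz":0,"claw":1},{"az":0,"ax":0,"ay":0,"dx":0,"dy":0,"dz":0,"claw":1}]'
python3 - <<'E'
from h import *
todo((.588,-.358,.089),98)
s=r.read_state();print(s['torque'])
E
```

```text
time: 8.88
ee_pos: [0.5878, -0.361, 0.0912]
eef_rot: [0.011, 1.0, -0.002, 0.001]
ft_force: [1.4, -7.9, 1.0]
width: 0.0118
grip_force: 15.0
t 8.9 pos [ 0.5878 -0.361   0.0912] yt 88.8 w 0.0118 grip 15.0 F [ 1.4 -7.9  1. ] q [ 0.2   0.6   0.41  1.45 -0.24  1.14  2.19]
  shift [-0.01  0.1   0.07] az -1.54
[-1.88654979 -0.21974535  0.01179275]
```

```bash

python3 -m crank '[{"az":-0.7,"ax":0,"ay":0,"dx":0,"dy":0.1,"dz":0,"claw":1},{"az":-0.7,"ax":0,"ay":0,"dx":0,"dy":0,"dz":0,"claw":1},{"az":-0.4,"ax":0,"ay":0,"dx":0,"dy":0,"dz":0,"claw":1},{"az":0,"ax":0,"ay":0,"dx":0,"dy":0,"dz":0,"claw":1}]'
python3 - <<'E'
from h import *
todo((.588,-.358,.089),98)
s=r.read_state();print(s['torque'])
E
```

```text
time: 9.22
ee_pos: [0.5876, -0.3611, 0.0913]
eef_rot: [-0.08, 0.997, -0.004, 0.001]
ft_force: [4.9, -18.9, -5.8]
width: 0.0123
grip_force: 15.0
t 9.2 pos [ 0.5876 -0.3611  0.0913] yt 99.2 w 0.0123 grip 15.0 F [  4.9 -18.9  -5.8] q [ 0.22  0.59  0.37  1.45 -0.22  1.14  2.36]
  shift [-0.03  0.1   0.07] az 0.2
[-4.10198973 -0.99698    -0.21367288]
```

```bash

python3 -m crank '[{"az":0,"ax":0,"ay":0,"dx":0,"dy":0,"dz":0,"claw":-0.2},{"az":0,"ax":0,"ay":0,"dx":0,"dy":0,"dz":0,"claw":-0.2},{"az":0,"ax":0,"ay":0,"dx":0,"dy":0,"dz":0,"claw":-0.2},{"az":0,"ax":0,"ay":0,"dx":0,"dy":0,"dz":-0.5,"claw":-0.2},{"az":0,"ax":0,"ay":0,"dx":0,"dy":0,"dz":-1,"claw":-0.2},{"az":1,"ax":0,"ay":0,"dx":0,"dy":0,"dz":-1,"claw":-0.2},{"az":1,"ax":0,"ay":0,"dx":0,"dy":0,"dz":-1,"claw":-0.2},{"az":1,"ax":0,"ay":0,"dx":0,"dy":0,"dz":-1,"claw":-0.2}]'
python3 -m crank '[{"az":1,"ax":0,"ay":0,"dx":0,"dy":1,"dz":-1,"claw":-0.2},{"az":1,"ax":0,"ay":0,"dx":0,"dy":1,"dz":-1,"claw":-0.2},{"az":1,"ax":0,"ay":0,"dx":0,"dy":1,"dz":0,"claw":-0.2},{"az":1,"ax":0,"ay":0,"dx":0,"dy":1,"dz":0,"claw":-0.2},{"az":1,"ax":0,"ay":0,"dx":0,"dy":1,"dz":0,"claw":-0.2},{"az":1,"ax":0,"ay":0,"dx":0,"dy":0,"dz":0,"claw":-0.2},{"az":1,"ax":0,"ay":0,"dx":0,"dy":0,"dz":0,"claw":-0.2},{"az":1,"ax":0,"ay":0,"dx":0,"dy":0,"dz":0,"claw":-0.2}]' >/dev/null
python3 - <<'E'
from h import *
t=snap('top');s=snap('side')
M=np.zeros((300,800,3),np.uint8)
M[:,:400]=cv2.resize(t['color'][170:302,430:606,::-1],(400,300)); M[:,400:]=cv2.resize(s['color'][310:430,300:460,::-1],(400,300))
cv2.imwrite('pics/m4.png',M)
todo((.4449,-.093,.26),0)
E
```

```text
time: 9.88
ee_pos: [0.5884, -0.3539, 0.2267]
eef_rot: [0.077, 0.997, 0.001, -0.0]
ft_force: [0.6, 0.3, -0.1]
width: 0.0505
grip_force: 0.0
t 10.7 pos [ 0.6401 -0.2159  0.2841] yt 33.4 w 0.0524 grip 0.0 F [ 0.8  0.4 -1. ] q [-0.13  0.47  0.58  1.25 -0.25  1.49  1.  ]
  shift [ 7.   -3.18  0.81] az 5.56
```

View pics/m4.png

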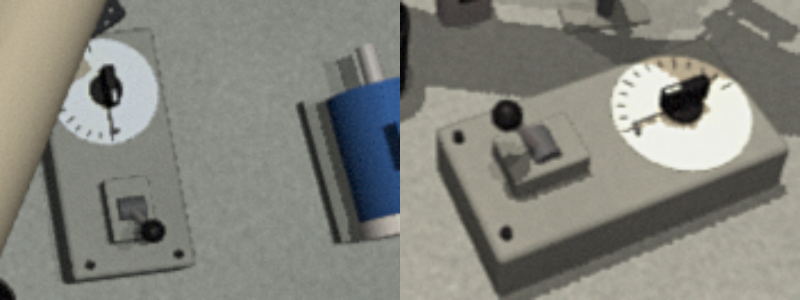

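The needle now points at the zero mark (crop 112,135), along console −x, and the lever is over to −x. Next is muff C.

```bash

python3 -m crank '[{"az":0,"ax":0,"ay":0,"dx":1,"dy":-0.5,"dz":0,"claw":-0.2},{"az":0,"ax":0,"ay":0,"dx":1,"dy":-0.5,"dz":0,"claw":-0.2},{"az":0,"ax":0,"ay":0,"dx":1,"dy":-0.5,"dz":0,"claw":-0.2},{"az":0,"ax":0,"ay":0,"dx":1,"dy":-0.5,"dz":0,"claw":-0.2},{"az":0,"ax":0,"ay":0,"dx":1,"dy":-0.5,"dz":0,"claw":-0.2},{"az":0,"ax":0,"ay":0,"dx":1,"dy":-0.5,"dz":0,"claw":-0.2},{"az":1,"ax":0,"ay":0,"dx":0.5,"dy":0,"dz":0,"claw":-0.2},{"az":1,"ax":0,"ay":0,"dx":0,"dy":0,"dz":0,"claw":-0.2}]' >/dev/null
python3 -m crank '[{"az":1,"ax":0,"ay":0,"dx":0,"dy":0,"dz":0,"claw":-0.2},{"az":1,"ax":0,"ay":0,"dx":0,"dy":0,"dz":0,"claw":-0.2},{"az":1,"ax":0,"ay":0,"dx":0,"dy":0,"dz":0,"claw":-0.2},{"az":0.56,"ax":0,"ay":0,"dx":0,"dy":0,"dz":0,"claw":-0.2},{"az":0,"ax":0,"ay":0,"dx":0,"dy":0,"dz":0,"claw":-0.2}]' >/dev/null
python3 - <<'E'
from h import *
todo((.4449,-.093,.139),0)
t=snap('top','t5.png');snap('side','s5.png')
E
```

```text
t 11.7 pos [ 0.4571 -0.104   0.2845] yt 0.2 w 0.0526 grip 0.0 F [-0.   0.3  0.7] q [-0.38 -0.07  0.48  1.8   0.03  1.41  0.1 ]
  shift [ 0.36 -0.4   4.85] az 0.03
```

View pics/s5.png

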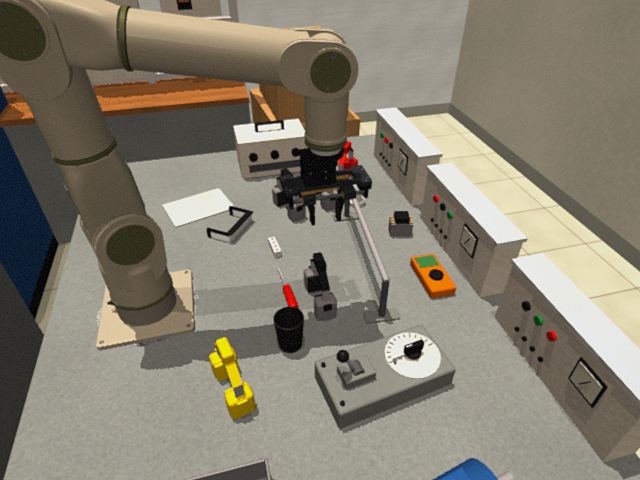

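Muff C still stands at side (319,268), unmoved. Descend and grasp.

```bash
python3 -c "
from h import *
print(proj(snap('side'),(.4449,-.093,.152)),proj(snap('side'),(.4449,-.093,.122)))"
python3 -m crank '[{"az":0,"ax":0,"ay":0,"dx":0.36,"dy":-0.4,"dz":0.5,"claw":-0.2},{"az":0,"ax":0,"ay":0,"dx":0,"dy":0,"dz":1,"claw":-0.2},{"az":0,"ax":0,"ay":0,"dx":0,"dy":0,"dz":1,"claw":-0.2},{"az":0,"ax":0,"ay":0,"dx":0,"dy":0,"dz":1,"claw":-0.2},{"az":0,"ax":0,"ay":0,"dx":0,"dy":0,"dz":0.7,"claw":-0.2},{"az":0,"ax":0,"ay":0,"dx":0,"dy":0,"dz":0.65,"claw":-0.2},{"az":0,"ax":0,"ay":0,"dx":0,"dy":0,"dz":0,"claw":-0.2}]'
python3 -m crank '[{"az":0,"ax":0,"ay":0,"dx":0,"dy":0,"dz":0,"claw":1},{"az":0,"ax":0,"ay":0,"dx":0,"dy":0,"dz":0,"claw":1},{"az":0,"ax":0,"ay":0,"dx":0,"dy":0,"dz":0,"claw":1},{"az":0,"ax":0,"ay":0,"dx":0,"dy":0,"dz":0,"claw":1},{"az":0,"ax":0,"ay":0,"dx":0,"dy":0,"dz":0,"claw":1},{"az":0,"ax":0,"ay":0,"dx":0,"dy":0,"dz":0,"claw":1}]' 25
```

```text
[318.60846581 257.90864158] [318.65347673 266.87035434]
time: 12.52
ee_pos: [0.443, -0.0932, 0.1357]
eef_rot: [0.705, 0.709, -0.002, -0.002]
ft_force: [-0.6, 0.1, -0.1]
width: 0.0522
grip_force: 0.0
time: 13.02
ee_pos: [0.4457, -0.0934, 0.1396]
eef_rot: [0.706, 0.708, 0.001, 0.0]
ft_force: [0.2, 0.5, 3.3]
width: 0.0236
grip_force: 25.0
```

```bash

python3 -m crank '[{"az":0,"ax":0,"ay":0,"dx":0,"dy":0,"dz":-0.5,"claw":1},{"az":0,"ax":0,"ay":0,"dx":0,"dy":0,"dz":-1,"claw":1},{"az":0,"ax":0,"ay":0,"dx":0,"dy":0,"dz":-1,"claw":1},{"az":0,"ax":0,"ay":0,"dx":0,"dy":0,"dz":-1,"claw":1},{"az":-0.5,"ax":0,"ay":0,"dx":0,"dy":0,"dz":-1,"claw":1},{"az":-1,"ax":0,"ay":0,"dx":0,"dy":0,"dz":-1,"claw":1},{"az":-1,"ax":0,"ay":0,"dx":0,"dy":0,"dz":-0.2,"claw":1},{"az":-1,"ax":0,"ay":0,"dx":0,"dy":0,"dz":0,"claw":1}]'
python3 -m crank '[{"az":-1,"ax":0,"ay":0,"dx":0,"dy":0,"dz":0,"claw":1},{"az":-1,"ax":0,"ay":0,"dx":0,"dy":0,"dz":0,"claw":1},{"az":-1,"ax":0,"ay":0,"dx":0,"dy":0,"dz":0,"claw":1},{"az":-1,"ax":0,"ay":0,"dx":0,"dy":0,"dz":0,"claw":1},{"az":-1,"ax":0,"ay":0,"dx":0,"dy":0,"dz":0,"claw":1},{"az":-1,"ax":0,"ay":0,"dx":0,"dy":0,"dz":0,"claw":1},{"az":-1,"ax":0,"ay":0,"dx":0,"dy":0,"dz":0,"claw":1},{"az":-1,"ax":0,"ay":0,"dx":0,"dy":0,"dz":0,"claw":1}]' >/dev/null
python3 - <<'E'
from h import *
todo((.5925,-.0946,.305),84.5)
E
```

```text
time: 13.68
ee_pos: [0.4461, -0.0936, 0.3124]
eef_rot: [0.563, 0.826, 0.001, 0.001]
ft_force: [0.8, -0.7, -3.9]
width: 0.0238
grip_force: 25.0
t 14.3 pos [ 0.445  -0.0935  0.3098] yt 69.5 w 0.0241 grip 25.0 F [-0.4  1.  -2. ] q [-0.48 -0.13  0.54  1.78  0.06  1.47  1.26]
  shift [-4.62  1.69  0.16] az -2.5
```

```bash

python3 -m crank '[{"az":-1,"ax":0,"ay":0,"dx":0,"dy":0,"dz":0,"claw":1},{"az":-1,"ax":0,"ay":0,"dx":0,"dy":0,"dz":0,"claw":1},{"az":-0.5,"ax":0,"ay":0,"dx":-0.9,"dy":0.2,"dz":0,"claw":1},{"az":0,"ax":0,"ay":0,"dx":-1,"dy":0.2,"dz":0,"claw":1},{"az":0,"ax":0,"ay":0,"dx":-1,"dy":0,"dz":0,"claw":1},{"az":0,"ax":0,"ay":0,"dx":-1,"dy":0,"dz":0,"claw":1},{"az":0,"ax":0,"ay":0,"dx":-1,"dy":0,"dz":0,"claw":1},{"az":0,"ax":0,"ay":0,"dx":0,"dy":0,"dz":0,"claw":1}]'>/dev/null
python3 -m crank '[{"az":0,"ax":0,"ay":0,"dx":0,"dy":0,"dz":0,"claw":1},{"az":0,"ax":0,"ay":0,"dx":0,"dy":0,"dz":0,"claw":1}]' >/dev/null
python3 - <<'E'
from h import *
todo((.5925,-.0946,.156),84.5)
snap('side','s6.png')
E
```

```text
t 15.2 pos [ 0.5923 -0.0982  0.3096] yt 84.2 w 0.0240 grip 25.0 F [-1.  -0.6 -1.5] q [-0.42  0.28  0.64  1.44 -0.16  1.48  1.69]
  shift [0.   0.12 5.12] az -0.06
```

View pics/s6.png

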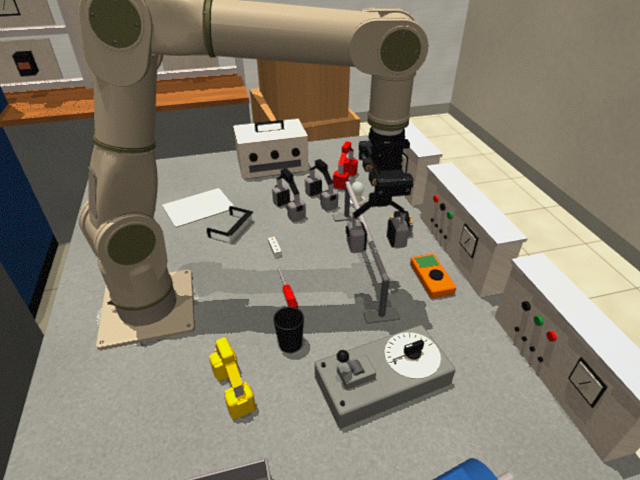

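The side view shows the muff held square with its cups at (356,236) and (398,232), straddling the bar. Descend.

```bash

python3 -m crank '[{"az":0,"ax":0,"ay":0,"dx":0,"dy":0.1,"dz":0.8,"claw":1},{"az":0,"ax":0,"ay":0,"dx":0,"dy":0,"dz":0.8,"claw":1},{"az":0,"ax":0,"ay":0,"dx":0,"dy":0,"dz":0.8,"claw":1},{"az":0,"ax":0,"ay":0,"dx":0,"dy":0,"dz":0.8,"claw":1},{"az":0,"ax":0,"ay":0,"dx":0,"dy":0,"dz":0.8,"claw":1},{"az":0,"ax":0,"ay":0,"dx":0,"dy":0,"dz":0.6,"claw":1},{"az":0,"ax":0,"ay":0,"dx":0,"dy":0,"dz":0.2,"claw":1},{"az":0,"ax":0,"ay":0,"dx":0,"dy":0,"dz":0.1,"claw":1}]'
python3 -m crank '[{"az":0,"ax":0,"ay":0,"dx":0,"dy":0,"dz":0.05,"claw":1},{"az":0,"ax":0,"ay":0,"dx":0,"dy":0,"dz":0.05,"claw":1},{"az":0,"ax":0,"ay":0,"dx":0,"dy":0,"dz":0.05,"claw":1},{"az":0,"ax":0,"ay":0,"dx":0,"dy":0,"dz":0,"claw":1}]'
python3 -c "
from h import *
todo((.5925,-.0946,.156),84.5)"
```

```text
time: 15.9
ee_pos: [0.5923, -0.0946, 0.1629]
eef_rot: [0.051, 0.999, 0.0, -0.0]
ft_force: [0.3, 0.6, -1.8]
width: 0.0238
grip_force: 25.0
time: 16.23
ee_pos: [0.5935, -0.0949, 0.1591]
eef_rot: [0.051, 0.999, 0.0, 0.001]
ft_force: [-0.4, 1.2, -1.8]
width: 0.0236
grip_force: 25.0
t 16.2 pos [ 0.5935 -0.0949  0.1591] yt 84.2 w 0.0236 grip 25.0 F [-0.4  1.2 -1.8] q [-0.4   0.37  0.6   1.65 -0.22  1.19  1.72]
  shift [0.03 0.01 0.1 ] az -0.05
```

Continue until the weight comes off.

```bash

python3 -m crank '[{"az":0,"ax":0,"ay":0,"dx":0,"dy":0,"dz":0.05,"claw":1},{"az":0,"ax":0,"ay":0,"dx":0,"dy":0,"dz":0.05,"claw":1},{"az":0,"ax":0,"ay":0,"dx":0,"dy":0,"dz":0,"claw":1}]'
python3 -m crank '[{"az":0,"ax":0,"ay":0,"dx":0,"dy":0,"dz":0.05,"claw":1},{"az":0,"ax":0,"ay":0,"dx":0,"dy":0,"dz":0,"claw":1}]'
```

```text
time: 16.48
ee_pos: [0.5933, -0.0949, 0.1556]
eef_rot: [0.051, 0.999, 0.0, 0.0]
ft_force: [0.3, 0.2, -0.8]
width: 0.0237
grip_force: 25.0
time: 16.65
ee_pos: [0.5935, -0.0949, 0.1554]
eef_rot: [0.051, 0.999, 0.0, 0.0]
ft_force: [-5.3, 1.6, 12.2]
width: 0.0239
grip_force: 25.0
```

```bash

python3 -m crank '[{"az":0,"ax":0,"ay":0,"dx":0,"dy":0,"dz":-0.04,"claw":1},{"az":0,"ax":0,"ay":0,"dx":0,"dy":0,"dz":0,"claw":0.2},{"az":0,"ax":0,"ay":0,"dx":0,"dy":0,"dz":0,"claw":-0.2},{"az":0,"ax":0,"ay":0,"dx":0,"dy":0,"dz":0,"claw":-0.2},{"az":0,"ax":0,"ay":0,"dx":0,"dy":0,"dz":0,"claw":-0.2},{"az":0,"ax":0,"ay":0,"dx":0,"dy":0,"dz":-0.3,"claw":-0.2},{"az":0,"ax":0,"ay":0,"dx":0,"dy":0,"dz":-0.7,"claw":-0.2},{"az":0,"ax":0,"ay":0,"dx":0,"dy":0,"dz":-1,"claw":-0.2}]'
python3 -m crank '[{"az":0,"ax":0,"ay":0,"dx":0,"dy":0,"dz":-1,"claw":-0.2},{"az":0,"ax":0,"ay":0,"dx":0.5,"dy":1,"dz":-1,"claw":-0.2},{"az":0,"ax":0,"ay":0,"dx":0.5,"dy":1,"dz":0,"claw":-0.2},{"az":0,"ax":0,"ay":0,"dx":0.5,"dy":1,"dz":0,"claw":-0.2},{"az":0,"ax":0,"ay":0,"dx":0.5,"dy":1,"dz":0,"claw":-0.2},{"az":0,"ax":0,"ay":0,"dx":0.5,"dy":1,"dz":0,"claw":-0.2},{"az":0,"ax":0,"ay":0,"dx":0.5,"dy":1,"dz":0,"claw":-0.2},{"az":0,"ax":0,"ay":0,"dx":0.5,"dy":1,"dz":0,"claw":-0.2}]' >/dev/null
python3 - <<'E'
from h import *
t=snap('top','t7.png');s=snap('side','s7.png')
M=np.zeros((300,800,3),np.uint8)
M[:,:400]=cv2.resize(t['color'][140:290,140:340,::-1],(400,300)); M[:,400:]=cv2.resize(s['color'][170:320,260:460,::-1],(400,300))
M=np.vstack([M,np.hstack([cv2.resize(t['color'][140:290,300:500,::-1],(400,300)),cv2.resize(s['color'][130:280,240:440,::-1],(400,300))])])
cv2.imwrite('pics/m7.png',M)
todo((.4506,.3543,.139),17)
E
```

```text
time: 17.32
ee_pos: [0.5919, -0.0946, 0.2143]
eef_rot: [0.051, 0.999, -0.0, -0.002]
ft_force: [-0.1, 0.5, -0.0]
width: 0.0515
grip_force: 0.0
t 18.1 pos [0.5089 0.1283 0.2734] yt 84.7 w 0.0520 grip 0.0 F [-1.  -0.6 -0.2] q [-0.77  0.08  0.47  1.69 -0.04  1.38  1.18]
  shift [2.63 7.31 4.5 ] az 11.28
```

View pics/m7.png

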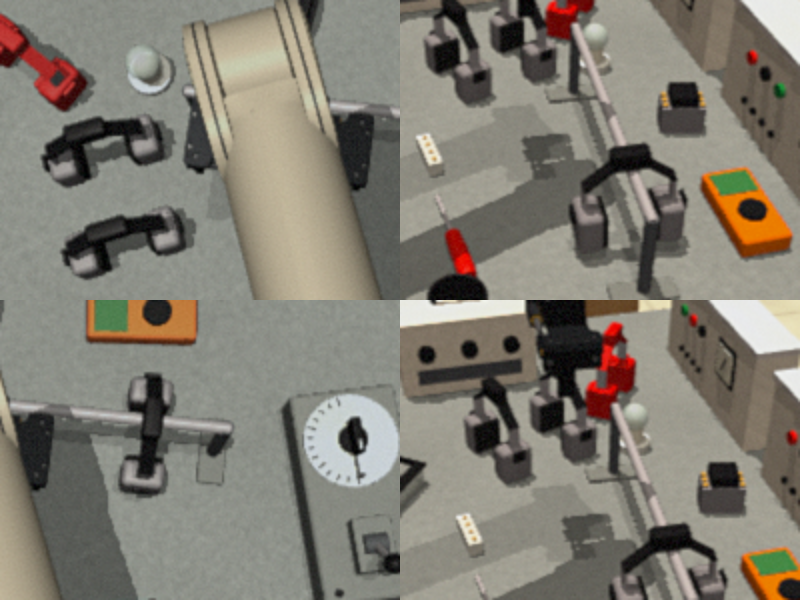

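Muff C hangs square over the bar, with a cup on each side (top crop (150,430)). A and B are unmoved. Next is B.

```bash

python3 -m crank '[{"az":0,"ax":0,"ay":0,"dx":0.4,"dy":1,"dz":0,"claw":-0.2},{"az":0,"ax":0,"ay":0,"dx":0.4,"dy":1,"dz":0,"claw":-0.2},{"az":0,"ax":0,"ay":0,"dx":0.4,"dy":1,"dz":0,"claw":-0.2},{"az":0,"ax":0,"ay":0,"dx":0.4,"dy":1,"dz":0,"claw":-0.2},{"az":0,"ax":0,"ay":0,"dx":0.4,"dy":1,"dz":0,"claw":-0.2},{"az":0,"ax":0,"ay":0,"dx":0.4,"dy":1,"dz":0,"claw":-0.2},{"az":0,"ax":0,"ay":0,"dx":0.23,"dy":1,"dz":0,"claw":-0.2},{"az":1,"ax":0,"ay":0,"dx":0,"dy":0.31,"dz":0,"claw":-0.2}]' >/dev/null
python3 -m crank '[{"az":1,"ax":0,"ay":0,"dx":0,"dy":0,"dz":0,"claw":-0.2},{"az":1,"ax":0,"ay":0,"dx":0,"dy":0,"dz":0,"claw":-0.2},{"az":1,"ax":0,"ay":0,"dx":0,"dy":0,"dz":0,"claw":-0.2},{"az":1,"ax":0,"ay":0,"dx":0,"dy":0,"dz":0,"claw":-0.2},{"az":1,"ax":0,"ay":0,"dx":0,"dy":0,"dz":0,"claw":-0.2},{"az":1,"ax":0,"ay":0,"dx":0,"dy":0,"dz":0,"claw":-0.2},{"az":1,"ax":0,"ay":0,"dx":0,"dy":0,"dz":0,"claw":-0.2},{"az":1,"ax":0,"ay":0,"dx":0,"dy":0,"dz":0,"claw":-0.2}]' >/dev/null
python3 -m crank '[{"az":1,"ax":0,"ay":0,"dx":0,"dy":0,"dz":0,"claw":-0.2},{"az":1,"ax":0,"ay":0,"dx":0,"dy":0,"dz":0,"claw":-0.2},{"az":0,"ax":0,"ay":0,"dx":0,"dy":0,"dz":0,"claw":-0.2},{"az":0,"ax":0,"ay":0,"dx":0,"dy":0,"dz":0,"claw":-0.2}]' >/dev/null
python3 - <<'E'
from h import *
todo((.4506,.3543,.139),18)
snap('side','s8.png')
E
```

```text
t 19.8 pos [0.4548 0.3483 0.2734] yt 18.4 w 0.0524 grip 0.0 F [ 0.6 -0.4 -0.3] q [-1.09  0.2   0.41  1.56 -0.08  1.39 -0.35]
  shift [ 0.23 -0.07  4.48] az 0.06
```

View pics/s8.png

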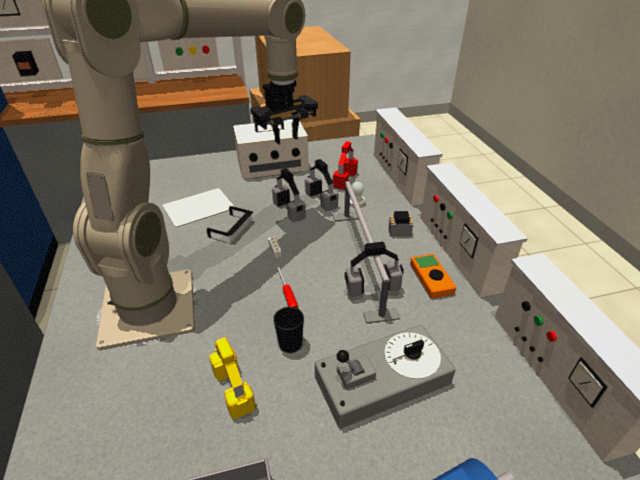

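Muff B is unmoved (pad at side (287,175)), and C is still hanging (375,248). Descend and grasp B.

```bash

python3 -m crank '[{"az":0,"ax":0,"ay":0,"dx":0.23,"dy":-0.07,"dz":0.5,"claw":-0.2},{"az":0,"ax":0,"ay":0,"dx":0,"dy":0,"dz":1,"claw":-0.2},{"az":0,"ax":0,"ay":0,"dx":0,"dy":0,"dz":1,"claw":-0.2},{"az":0,"ax":0,"ay":0,"dx":0,"dy":0,"dz":0.8,"claw":-0.2},{"az":0,"ax":0,"ay":0,"dx":0,"dy":0,"dz":0.6,"claw":-0.2},{"az":0,"ax":0,"ay":0,"dx":0,"dy":0,"dz":0.55,"claw":-0.2},{"az":0,"ax":0,"ay":0,"dx":0,"dy":0,"dz":0,"claw":-0.2}]'
python3 -m crank '[{"az":0,"ax":0,"ay":0,"dx":0,"dy":0,"dz":0,"claw":1},{"az":0,"ax":0,"ay":0,"dx":0,"dy":0,"dz":0,"claw":1},{"az":0,"ax":0,"ay":0,"dx":0,"dy":0,"dz":0,"claw":1},{"az":0,"ax":0,"ay":0,"dx":0,"dy":0,"dz":0,"claw":1},{"az":0,"ax":0,"ay":0,"dx":0,"dy":0,"dz":0,"claw":1},{"az":0,"ax":0,"ay":0,"dx":0,"dy":0,"dz":0,"claw":1}]' 25
```

```text
time: 20.38
ee_pos: [0.449, 0.3532, 0.1363]
eef_rot: [0.585, 0.811, -0.003, -0.0]
ft_force: [-0.8, 0.7, -1.0]
width: 0.0521
grip_force: 0.0
time: 20.88
ee_pos: [0.4506, 0.3547, 0.1401]
eef_rot: [0.586, 0.81, 0.0, -0.0]
ft_force: [-0.7, -0.2, 3.7]
width: 0.0236
grip_force: 25.0
```

```bash

python3 -m crank '[{"az":0,"ax":0,"ay":0,"dx":0,"dy":0,"dz":-0.5,"claw":1},{"az":0,"ax":0,"ay":0,"dx":0,"dy":0,"dz":-1,"claw":1},{"az":0,"ax":0,"ay":0,"dx":0,"dy":0,"dz":-1,"claw":1},{"az":0,"ax":0,"ay":0,"dx":0,"dy":0,"dz":-1,"claw":1},{"az":0,"ax":0,"ay":0,"dx":0,"dy":0,"dz":-1,"claw":1},{"az":0,"ax":0,"ay":0,"dx":0,"dy":0,"dz":-1,"claw":1},{"az":-0.5,"ax":0,"ay":0,"dx":0,"dy":0,"dz":-0.3,"claw":1},{"az":-1,"ax":0,"ay":0,"dx":0,"dy":0,"dz":0,"claw":1}]' >/dev/null
python3 -m crank '[{"az":-1,"ax":0,"ay":0,"dx":0,"dy":0,"dz":0,"claw":1},{"az":-1,"ax":0,"ay":0,"dx":0,"dy":0,"dz":0,"claw":1},{"az":-1,"ax":0,"ay":0,"dx":0,"dy":0,"dz":0,"claw":1},{"az":-1,"ax":0,"ay":0,"dx":0,"dy":0,"dz":0,"claw":1},{"az":-1,"ax":0,"ay":0,"dx":0,"dy":0,"dz":0,"claw":1},{"az":-1,"ax":0,"ay":0,"dx":0,"dy":0,"dz":0,"claw":1},{"az":-1,"ax":0,"ay":0,"dx":0,"dy":0,"dz":0,"claw":1},{"az":-1,"ax":0,"ay":0,"dx":0,"dy":0,"dz":0,"claw":1}]' >/dev/null
python3 -m crank '[{"az":-1,"ax":0,"ay":0,"dx":0,"dy":0,"dz":0,"claw":1},{"az":-0.5,"ax":0,"ay":0,"dx":0,"dy":0,"dz":0,"claw":1},{"az":0,"ax":0,"ay":0,"dx":0,"dy":0,"dz":0,"claw":1},{"az":0,"ax":0,"ay":0,"dx":0,"dy":0,"dz":0,"claw":1}]' >/dev/null
python3 - <<'E'
from h import *
todo((.605,.035,.31),84.5)
E
```

```text
t 22.6 pos [0.4503 0.3543 0.3132] yt 84.1 w 0.0236 grip 25.0 F [ 0.3 -0.4 -2.2] q [-1.01  0.18  0.31  1.49 -0.06  1.48  0.77]
  shift [ -6.23 -10.05   0.11] az -0.07
```

```bash

python3 -m crank '[{"az":0,"ax":0,"ay":0,"dx":-0.3,"dy":-0.5,"dz":0,"claw":1},{"az":0,"ax":0,"ay":0,"dx":-0.6,"dy":-1,"dz":0,"claw":1},{"az":0,"ax":0,"ay":0,"dx":-0.6,"dy":-1,"dz":0,"claw":1},{"az":0,"ax":0,"ay":0,"dx":-0.6,"dy":-1,"dz":0,"claw":1},{"az":0,"ax":0,"ay":0,"dx":-0.6,"dy":-1,"dz":0,"claw":1},{"az":0,"ax":0,"ay":0,"dx":-0.6,"dy":-1,"dz":0,"claw":1},{"az":0,"ax":0,"ay":0,"dx":-0.6,"dy":-1,"dz":0,"claw":1},{"az":0,"ax":0,"ay":0,"dx":-0.6,"dy":-1,"dz":0,"claw":1}]' >/dev/null
python3 -m crank '[{"az":0,"ax":0,"ay":0,"dx":-0.6,"dy":-1,"dz":0,"claw":1},{"az":0,"ax":0,"ay":0,"dx":-0.6,"dy":-1,"dz":0,"claw":1},{"az":0,"ax":0,"ay":0,"dx":-0.5,"dy":-0.5,"dz":0,"claw":1},{"az":0,"ax":0,"ay":0,"dx":0,"dy":0,"dz":0,"claw":1},{"az":0,"ax":0,"ay":0,"dx":0,"dy":0,"dz":0,"claw":1},{"az":0,"ax":0,"ay":0,"dx":0,"dy":0,"dz":0,"claw":1}]' >/dev/null
python3 - <<'E'
from h import *
todo((.605,.035,.156),84.5)
E
```

```text
t 23.7 pos [0.6048 0.0379 0.3131] yt 84.2 w 0.0239 grip 25.0 F [ 0.6  0.3 -3.5] q [-0.57  0.28  0.55  1.41 -0.15  1.49  1.44]
  shift [-0.02 -0.1   5.24] az -0.06
```

```bash

python3 -m crank '[{"az":0,"ax":0,"ay":0,"dx":0,"dy":-0.1,"dz":0.8,"claw":1},{"az":0,"ax":0,"ay":0,"dx":0,"dy":0,"dz":0.8,"claw":1},{"az":0,"ax":0,"ay":0,"dx":0,"dy":0,"dz":0.8,"claw":1},{"az":0,"ax":0,"ay":0,"dx":0,"dy":0,"dz":0.8,"claw":1},{"az":0,"ax":0,"ay":0,"dx":0,"dy":0,"dz":0.8,"claw":1},{"az":0,"ax":0,"ay":0,"dx":0,"dy":0,"dz":0.8,"claw":1},{"az":0,"ax":0,"ay":0,"dx":0,"dy":0,"dz":0.2,"claw":1},{"az":0,"ax":0,"ay":0,"dx":0,"dy":0,"dz":0.05,"claw":1}]'
python3 -m crank '[{"az":0,"ax":0,"ay":0,"dx":0,"dy":0,"dz":0.05,"claw":1},{"az":0,"ax":0,"ay":0,"dx":0,"dy":0,"dz":0.05,"claw":1},{"az":0,"ax":0,"ay":0,"dx":0,"dy":0,"dz":0,"claw":1}]'
```

```text
time: 24.38
ee_pos: [0.6035, 0.0355, 0.1606]
eef_rot: [0.05, 0.999, -0.0, -0.001]
ft_force: [0.5, -0.5, -2.2]
width: 0.0237
grip_force: 25.0
time: 24.63
ee_pos: [0.6054, 0.0344, 0.1601]
eef_rot: [0.051, 0.999, 0.0, 0.001]
ft_force: [-0.1, 0.1, -2.7]
width: 0.0238
grip_force: 25.0
```

```bash

python3 -m crank '[{"az":0,"ax":0,"ay":0,"dx":0,"dy":0,"dz":0.05,"claw":1},{"az":0,"ax":0,"ay":0,"dx":0,"dy":0,"dz":0.05,"claw":1},{"az":0,"ax":0,"ay":0,"dx":0,"dy":0,"dz":0,"claw":1}]'
python3 -m crank '[{"az":0,"ax":0,"ay":0,"dx":0,"dy":0,"dz":0.05,"claw":1},{"az":0,"ax":0,"ay":0,"dx":0,"dy":0,"dz":0,"claw":1}]'
```

```text
time: 24.88
ee_pos: [0.6049, 0.0342, 0.1561]
eef_rot: [0.051, 0.999, 0.0, 0.0]
ft_force: [-0.4, 0.0, -1.6]
width: 0.024
grip_force: 25.0
time: 25.05
ee_pos: [0.605, 0.0342, 0.1559]
eef_rot: [0.051, 0.999, 0.0, 0.0]
ft_force: [-4.9, -0.4, 8.9]
width: 0.0238
grip_force: 25.0
```

```bash

python3 -m crank '[{"az":0,"ax":0,"ay":0,"dx":0,"dy":0,"dz":-0.03,"claw":1},{"az":0,"ax":0,"ay":0,"dx":0,"dy":0,"dz":0,"claw":0.2},{"az":0,"ax":0,"ay":0,"dx":0,"dy":0,"dz":0,"claw":-0.2},{"az":0,"ax":0,"ay":0,"dx":0,"dy":0,"dz":0,"claw":-0.2},{"az":0,"ax":0,"ay":0,"dx":0,"dy":0,"dz":0,"claw":-0.2},{"az":0,"ax":0,"ay":0,"dx":0,"dy":0,"dz":-0.3,"claw":-0.2},{"az":0,"ax":0,"ay":0,"dx":0,"dy":0,"dz":-0.7,"claw":-0.2},{"az":0,"ax":0,"ay":0,"dx":0,"dy":0,"dz":-1,"claw":-0.2}]'
python3 -m crank '[{"az":0,"ax":0,"ay":0,"dx":0,"dy":0,"dz":-1,"claw":-0.2},{"az":0,"ax":0,"ay":0,"dx":0.2,"dy":1,"dz":-1,"claw":-0.2},{"az":0,"ax":0,"ay":0,"dx":0.2,"dy":1,"dz":0,"claw":-0.2},{"az":0,"ax":0,"ay":0,"dx":0.2,"dy":1,"dz":0,"claw":-0.2},{"az":0,"ax":0,"ay":0,"dx":0.2,"dy":1,"dz":0,"claw":-0.2},{"az":0,"ax":0,"ay":0,"dx":0.2,"dy":1,"dz":0,"claw":-0.2},{"az":0,"ax":0,"ay":0,"dx":0.2,"dy":1,"dz":0,"claw":-0.2},{"az":0,"ax":0,"ay":0,"dx":0.2,"dy":1,"dz":0,"claw":-0.2}]' >/dev/null
python3 - <<'E'
from h import *
t=snap('top');s=snap('side')
M=np.zeros((300,800,3),np.uint8)
M[:,:400]=cv2.resize(t['color'][150:300,280:480,::-1],(400,300)); M[:,400:]=cv2.resize(s['color'][140:290,250:450,::-1],(400,300))
cv2.imwrite('pics/m9.png',M)
todo((.5756,.3887,.139),19.5)
E
```

```text
time: 25.72
ee_pos: [0.6035, 0.0341, 0.2145]
eef_rot: [0.051, 0.999, -0.001, -0.002]
ft_force: [-0.1, 0.3, 0.7]
width: 0.0516
grip_force: 0.0
t 26.5 pos [0.5824 0.2533 0.2743] yt 84.7 w 0.0525 grip 0.0 F [-0.1  0.  -1.1] q [-0.81  0.35  0.44  1.39 -0.15  1.43  1.1 ]
  shift [0.64 4.46 4.52] az 10.86
```

View pics/m9.png

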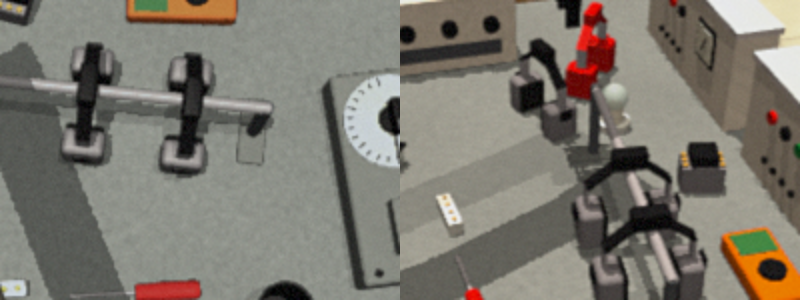

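Both hang square over the bar (top crop (90,90) and (188,95)). On to A.

```bash

python3 -m crank '[{"az":1,"ax":0,"ay":0,"dx":0,"dy":0,"dz":0,"claw":-0.2},{"az":1,"ax":0,"ay":0,"dx":0,"dy":0,"dz":0,"claw":-0.2},{"az":1,"ax":0,"ay":0,"dx":0,"dy":0,"dz":0,"claw":-0.2},{"az":1,"ax":0,"ay":0,"dx":0,"dy":0,"dz":0,"claw":-0.2},{"az":1,"ax":0,"ay":0,"dx":0,"dy":0,"dz":0,"claw":-0.2},{"az":1,"ax":0,"ay":0,"dx":0,"dy":0,"dz":0,"claw":-0.2},{"az":1,"ax":0,"ay":0,"dx":0,"dy":0,"dz":0,"claw":-0.2},{"az":1,"ax":0,"ay":0,"dx":0,"dy":0,"dz":0,"claw":-0.2}]' >/dev/null
python3 -m crank '[{"az":1,"ax":0,"ay":0,"dx":0,"dy":0,"dz":0,"claw":-0.2},{"az":1,"ax":0,"ay":0,"dx":0,"dy":0,"dz":0,"claw":-0.2},{"az":0.86,"ax":0,"ay":0,"dx":0,"dy":0,"dz":0,"claw":-0.2},{"az":0,"ax":0,"ay":0,"dx":0,"dy":0,"dz":0,"claw":-0.2},{"az":0,"ax":0,"ay":0,"dx":0,"dy":0,"dz":0,"claw":-0.2}]' >/dev/null
python3 - <<'E'
from h import *
todo((.5756,.3887,.139),19.5)
t=snap('top');s=snap('side')
for z in(.152,.122):print(proj(t,(.5756,.3887,z)).round(1),proj(s,(.5756,.3887,z)).round(1))
M=np.hstack([cv2.resize(t['color'][180:255,140:240,::-1],(400,300),interpolation=2),cv2.resize(s['color'][140:215,270:370,::-1],(400,300),interpolation=2)])
cv2.imwrite('pics/m10.png',M)
E
```

```text
t 27.6 pos [0.5844 0.2462 0.2749] yt 19.2 w 0.0524 grip 0.0 F [-0.1  0.2  0.2] q [-0.94  0.37  0.63  1.4  -0.22  1.44  0.02]
  shift [4.58 1.28 4.53] az -0.05
[180.5 203.3] [320.4 161. ]
[183.5 206.3] [320.4 168.8]
```

View pics/m10.png

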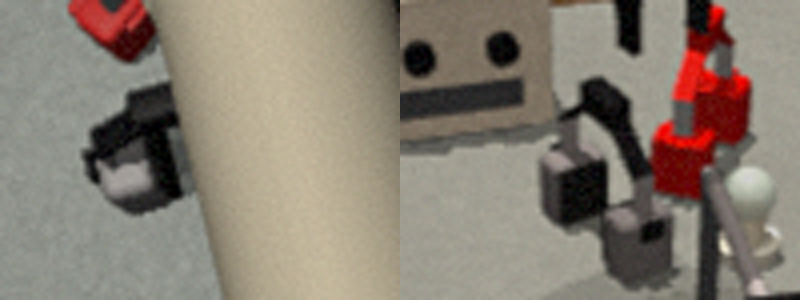

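A's pad is at side (321,164.5), against a predicted (320.4,165), so it is unmoved.

```bash

python3 -m crank '[{"az":0,"ax":0,"ay":0,"dx":1,"dy":0.28,"dz":0,"claw":-0.2},{"az":0,"ax":0,"ay":0,"dx":1,"dy":0.28,"dz":0,"claw":-0.2},{"az":0,"ax":0,"ay":0,"dx":1,"dy":0.28,"dz":0,"claw":-0.2},{"az":0,"ax":0,"ay":0,"dx":1,"dy":0.28,"dz":0,"claw":-0.2},{"az":0,"ax":0,"ay":0,"dx":0.58,"dy":0.16,"dz":0,"claw":-0.2},{"az":0,"ax":0,"ay":0,"dx":0,"dy":0,"dz":0,"claw":-0.2},{"az":0,"ax":0,"ay":0,"dx":0,"dy":0,"dz":0,"claw":-0.2}]' >/dev/null
python3 - <<'E'
from h import *
todo((.5756,.3887,.139),19.5)
E
```

```text
t 28.2 pos [0.5754 0.3898 0.274 ] yt 19.2 w 0.0522 grip 0.0 F [ 0.  -1.   0.5] q [-1.03  0.52  0.58  1.21 -0.28  1.49 -0.16]
  shift [-0.03 -0.    4.5 ] az -0.04
```

```bash

python3 -m crank '[{"az":0,"ax":0,"ay":0,"dx":-0.03,"dy":0,"dz":0.5,"claw":-0.2},{"az":0,"ax":0,"ay":0,"dx":0,"dy":0,"dz":1,"claw":-0.2},{"az":0,"ax":0,"ay":0,"dx":0,"dy":0,"dz":1,"claw":-0.2},{"az":0,"ax":0,"ay":0,"dx":0,"dy":0,"dz":0.8,"claw":-0.2},{"az":0,"ax":0,"ay":0,"dx":0,"dy":0,"dz":0.6,"claw":-0.2},{"az":0,"ax":0,"ay":0,"dx":0,"dy":0,"dz":0.6,"claw":-0.2},{"az":0,"ax":0,"ay":0,"dx":0,"dy":0,"dz":0,"claw":-0.2}]'
python3 -m crank '[{"az":0,"ax":0,"ay":0,"dx":0,"dy":0,"dz":0,"claw":1},{"az":0,"ax":0,"ay":0,"dx":0,"dy":0,"dz":0,"claw":1},{"az":0,"ax":0,"ay":0,"dx":0,"dy":0,"dz":0,"claw":1},{"az":0,"ax":0,"ay":0,"dx":0,"dy":0,"dz":0,"claw":1},{"az":0,"ax":0,"ay":0,"dx":0,"dy":0,"dz":0,"claw":1},{"az":0,"ax":0,"ay":0,"dx":0,"dy":0,"dz":0,"claw":1}]' 25
python3 -m crank '[{"az":0,"ax":0,"ay":0,"dx":0,"dy":0,"dz":-0.5,"claw":1},{"az":0,"ax":0,"ay":0,"dx":0,"dy":0,"dz":-1,"claw":1},{"az":0,"ax":0,"ay":0,"dx":0,"dy":0,"dz":-1,"claw":1},{"az":0,"ax":0,"ay":0,"dx":0,"dy":0,"dz":-1,"claw":1},{"az":0,"ax":0,"ay":0,"dx":0,"dy":0,"dz":-1,"claw":1},{"az":0,"ax":0,"ay":0,"dx":0,"dy":0,"dz":-1,"claw":1},{"az":-0.5,"ax":0,"ay":0,"dx":0,"dy":0,"dz":-0.3,"claw":1},{"az":-1,"ax":0,"ay":0,"dx":0,"dy":0,"dz":0,"claw":1}]'
python3 -m crank '[{"az":-1,"ax":0,"ay":0,"dx":0,"dy":0,"dz":0,"claw":1},{"az":-1,"ax":0,"ay":0,"dx":0,"dy":0,"dz":0,"claw":1},{"az":-1,"ax":0,"ay":0,"dx":0,"dy":0,"dz":0,"claw":1},{"az":-1,"ax":0,"ay":0,"dx":0,"dy":0,"dz":0,"claw":1},{"az":-1,"ax":0,"ay":0,"dx":0,"dy":0,"dz":0,"claw":1},{"az":-1,"ax":0,"ay":0,"dx":0,"dy":0,"dz":0,"claw":1},{"az":-1,"ax":0,"ay":0,"dx":0,"dy":0,"dz":0,"claw":1},{"az":-1,"ax":0,"ay":0,"dx":0,"dy":0,"dz":0,"claw":1}]' >/dev/null
python3 -m crank '[{"az":-1,"ax":0,"ay":0,"dx":0,"dy":0,"dz":0,"claw":1},{"az":-0.4,"ax":0,"ay":0,"dx":0,"dy":0,"dz":0,"claw":1},{"az":0,"ax":0,"ay":0,"dx":0,"dy":0,"dz":0,"claw":1},{"az":0,"ax":0,"ay":0,"dx":0,"dy":0,"dz":0,"claw":1}]' >/dev/null
python3 - <<'E'
from h import *
todo((.6175,.164,.31),84.5)
E
```

```text
time: 28.83
ee_pos: [0.5751, 0.3854, 0.136]
eef_rot: [0.581, 0.814, -0.003, -0.001]
ft_force: [-0.1, -1.2, 0.4]
width: 0.0525
grip_force: 0.0
time: 29.33
ee_pos: [0.5763, 0.3882, 0.1402]
eef_rot: [0.58, 0.814, 0.0, 0.0]
ft_force: [-0.4, -1.3, 2.0]
width: 0.0236
grip_force: 24.8
time: 30.0
ee_pos: [0.577, 0.3883, 0.3171]
eef_rot: [0.514, 0.858, 0.002, 0.001]
ft_force: [0.7, 0.2, -3.8]
width: 0.0241
grip_force: 24.8
t 31.0 pos [0.576  0.388  0.3132] yt 84.3 w 0.0238 grip 24.8 F [-0.5  0.1 -2.6] q [-0.9   0.49  0.39  1.13 -0.18  1.56  0.92]
  shift [-2.11 -7.29  0.11] az -0.03
```

```bash

python3 -m crank '[{"az":0,"ax":0,"ay":0,"dx":-0.1,"dy":-0.5,"dz":0,"claw":1},{"az":0,"ax":0,"ay":0,"dx":-0.3,"dy":-1,"dz":0,"claw":1},{"az":0,"ax":0,"ay":0,"dx":-0.3,"dy":-1,"dz":0,"claw":1},{"az":0,"ax":0,"ay":0,"dx":-0.3,"dy":-1,"dz":0,"claw":1},{"az":0,"ax":0,"ay":0,"dx":-0.3,"dy":-1,"dz":0,"claw":1},{"az":0,"ax":0,"ay":0,"dx":-0.3,"dy":-1,"dz":0,"claw":1},{"az":0,"ax":0,"ay":0,"dx":-0.3,"dy":-1,"dz":0,"claw":1},{"az":0,"ax":0,"ay":0,"dx":-0.21,"dy":-0.8,"dz":0,"claw":1}]' >/dev/null
python3 -m crank '[{"az":0,"ax":0,"ay":0,"dx":0,"dy":0,"dz":0,"claw":1},{"az":0,"ax":0,"ay":0,"dx":0,"dy":0,"dz":0,"claw":1},{"az":0,"ax":0,"ay":0,"dx":0,"dy":0,"dz":0,"claw":1},{"az":0,"ax":0,"ay":0,"dx":0,"dy":0,"dz":0,"claw":1}]' >/dev/null
python3 - <<'E'
from h import *
todo((.6175,.164,.156),84.5)
E
```

```text
t 32.0 pos [0.6175 0.1651 0.3133] yt 84.5 w 0.0241 grip 24.9 F [-0.5  0.7 -1.9] q [-0.67  0.35  0.46  1.31 -0.16  1.51  1.25]
  shift [-0.01 -0.04  5.24] az -0.0
```

```bash

python3 -m crank '[{"az":0,"ax":0,"ay":0,"dx":0,"dy":0,"dz":0.8,"claw":1},{"az":0,"ax":0,"ay":0,"dx":0,"dy":0,"dz":0.8,"claw":1},{"az":0,"ax":0,"ay":0,"dx":0,"dy":0,"dz":0.8,"claw":1},{"az":0,"ax":0,"ay":0,"dx":0,"dy":0,"dz":0.8,"claw":1},{"az":0,"ax":0,"ay":0,"dx":0,"dy":0,"dz":0.8,"claw":1},{"az":0,"ax":0,"ay":0,"dx":0,"dy":0,"dz":0.8,"claw":1},{"az":0,"ax":0,"ay":0,"dx":0,"dy":0,"dz":0.2,"claw":1},{"az":0,"ax":0,"ay":0,"dx":0,"dy":0,"dz":0.1,"claw":1}]'
python3 -m crank '[{"az":0,"ax":0,"ay":0,"dx":0,"dy":0,"dz":0.05,"claw":1},{"az":0,"ax":0,"ay":0,"dx":0,"dy":0,"dz":0.04,"claw":1},{"az":0,"ax":0,"ay":0,"dx":0,"dy":0,"dz":0,"claw":1}]'
```

```text
time: 32.67
ee_pos: [0.6168, 0.1648, 0.1591]
eef_rot: [0.048, 0.999, -0.0, -0.001]
ft_force: [-0.1, 0.7, -2.2]
width: 0.0239
grip_force: 24.9
time: 32.92
ee_pos: [0.6185, 0.1643, 0.1591]
eef_rot: [0.049, 0.999, 0.0, 0.001]
ft_force: [0.2, 0.2, -2.2]
width: 0.0242
grip_force: 24.9
```

```bash

python3 -m crank '[{"az":0,"ax":0,"ay":0,"dx":0,"dy":0,"dz":0.04,"claw":1},{"az":0,"ax":0,"ay":0,"dx":0,"dy":0,"dz":0,"claw":1}]'
```

```text
time: 33.08
ee_pos: [0.6182, 0.1641, 0.1572]
eef_rot: [0.049, 0.999, 0.0, 0.0]
ft_force: [0.5, -0.3, -2.7]
width: 0.0236
grip_force: 24.9
```

```bash

python3 -m crank '[{"az":0,"ax":0,"ay":0,"dx":0,"dy":0,"dz":0.04,"claw":1},{"az":0,"ax":0,"ay":0,"dx":0,"dy":0,"dz":0.04,"claw":1},{"az":0,"ax":0,"ay":0,"dx":0,"dy":0,"dz":0,"claw":1}]'
```

```text
time: 33.33
ee_pos: [0.6182, 0.164, 0.156]
eef_rot: [0.049, 0.999, 0.001, 0.001]
ft_force: [-4.9, 0.2, 9.0]
width: 0.0239
grip_force: 25.0
```

Contact. Release, rise, and move well back for a final look.

```bash

python3 -m crank '[{"az":0,"ax":0,"ay":0,"dx":0,"dy":0,"dz":-0.03,"claw":1},{"az":0,"ax":0,"ay":0,"dx":0,"dy":0,"dz":0,"claw":0.2},{"az":0,"ax":0,"ay":0,"dx":0,"dy":0,"dz":0,"claw":-0.2},{"az":0,"ax":0,"ay":0,"dx":0,"dy":0,"dz":0,"claw":-0.2},{"az":0,"ax":0,"ay":0,"dx":0,"dy":0,"dz":0,"claw":-0.2},{"az":0,"ax":0,"ay":0,"dx":0,"dy":0,"dz":-0.3,"claw":-0.2},{"az":0,"ax":0,"ay":0,"dx":0,"dy":0,"dz":-0.7,"claw":-0.2},{"az":0,"ax":0,"ay":0,"dx":0,"dy":0,"dz":-1,"claw":-0.2}]'
python3 -m crank '[{"az":0,"ax":0,"ay":0,"dx":0,"dy":0,"dz":-1,"claw":-0.2},{"az":0,"ax":0,"ay":0,"dx":0.2,"dy":1,"dz":-1,"claw":-0.2},{"az":0,"ax":0,"ay":0,"dx":0.4,"dy":1,"dz":0,"claw":-0.2},{"az":0,"ax":0,"ay":0,"dx":0.4,"dy":1,"dz":0,"claw":-0.2},{"az":0,"ax":0,"ay":0,"dx":0.4,"dy":1,"dz":0,"claw":-0.2},{"az":0,"ax":0,"ay":0,"dx":0.4,"dy":1,"dz":0,"claw":-0.2},{"az":0,"ax":0,"ay":0,"dx":0.4,"dy":1,"dz":0,"claw":-0.2},{"az":0,"ax":0,"ay":0,"dx":0.4,"dy":1,"dz":0,"claw":-0.2}]' >/dev/null
python3 -m crank '[{"az":0,"ax":0,"ay":0,"dx":0.5,"dy":1,"dz":0,"claw":-0.2},{"az":0,"ax":0,"ay":0,"dx":0.5,"dy":1,"dz":0,"claw":-0.2},{"az":0,"ax":0,"ay":0,"dx":0.5,"dy":0.5,"dz":0,"claw":-0.2},{"az":0,"ax":0,"ay":0,"dx":0,"dy":0,"dz":0,"claw":-0.2},{"az":0,"ax":0,"ay":0,"dx":0,"dy":0,"dz":0,"claw":-0.2},{"az":0,"ax":0,"ay":0,"dx":0,"dy":0,"dz":0,"claw":-0.2}]' 
python3 - <<'E'
from h import *
t=snap('top');s=snap('side')
M=np.hstack([cv2.resize(t['color'][150:300,220:540,::-1],(800,375))]);N=cv2.resize(s['color'][140:412,240:538,::-1],(246,225))
M=np.vstack([M,np.zeros((225,800,3),np.uint8)]);M[375:,:246]=N;M[375:,260:760]=cv2.resize(t['color'][120:282,20:380,::-1],(500,225))
cv2.imwrite('pics/m11.png',M)
E
```

```text
time: 34.0
ee_pos: [0.6166, 0.1637, 0.2141]
eef_rot: [0.049, 0.999, -0.001, -0.002]
ft_force: [0.4, 0.5, 0.4]
width: 0.0514
grip_force: 0.0
time: 35.17
ee_pos: [0.5239, 0.4578, 0.2748]
eef_rot: [0.049, 0.999, -0.0, 0.0]
ft_force: [-0.1, 0.4, 0.0]
width: 0.0523
grip_force: 0.0
```

View pics/m11.png

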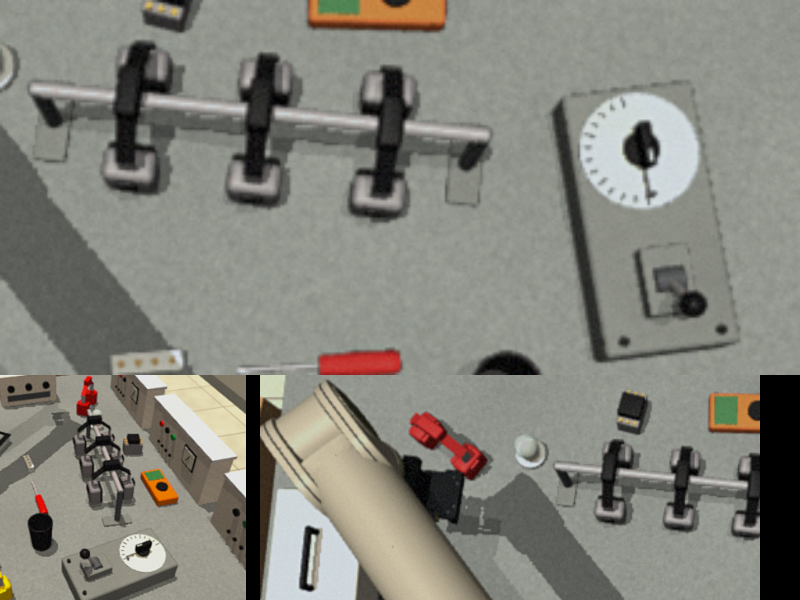

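Three muffs hang on the bar at crop (130,110), (258,115) and (388,120). The needle is on zero, and the lever ball at top (496.8,271.6). One last check of the lever position, then hand in.

```bash
python3 - <<'E'
from h import *
t=snap('top')
b=onz(t,496.8,271.6,.143);x=(b-np.array([.4494,-.3775,.143]))[:2]@[np.cos(np.radians(8)),np.sin(np.radians(8))]
print(b,'lever lean',x/.07)
if x/.07<-.36: print(r.close_job())
E
```

```text
[ 0.41696346 -0.38309557  0.143     ] lever lean -0.46999460786255803
the job is handed in; nothing more can be done
None
```

The supply lever was pushed to off, then the peak pointer turned back to its zero stop. All three ear defenders present hang on the rail with the arm clear. The job was handed in after about 35 s of robot time; no verdict came back.

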